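# Open the lockout padlock and present it

### The arm

A 7-joint arm with a two-finger parallel gripper is mounted at the origin on the work surface. World frame = base frame: x ahead of the robot, y to its left, z up, the work surface at z = 0. Lengths are in m, angles in degrees, forces in N, time in s.
With the tool pointing down it reaches from about 0.425 to 0.875 m from the base axis. Payload 4.7 kg.
Tool frame: the origin (TCP) lies between the finger pads; the fingertips stand 14 mm ahead of it and the grasp point (between the pads) lies 5 mm behind it (env.tip_reach is the distance from the TCP to the fingertips, in m); z points along the fingers, y is the direction in which the jaws open and shut (so a half turn about z gives the same grasp; the last joint's range is limited). The gripper opens to 87 mm and grips with 3 to 60 N. Pads are 19 mm wide; open, the fingers measure 117 mm over their backs; the gripper's body (75 mm by 190 mm) begins 51 mm behind the grasp point.
Start: joints at [67.615, 18.392, -4.016, 83.108, 1.295, 78.541, -3.26], TCP at [0.256, -0.597, 0.198] pointing down, gripper open.
Joint ranges: [-163.93, 163.93], [-17.29, 119.83], [-79.2, 71.16], [3.27, 140.29], [-89.18, 269.18], [5.43, 117.66], [-154.24, 154.24]. Speed limits (degrees/s): [147.25, 147.25, 180, 180, 180, 180, 180].

### API

Orientations are given as [roll, pitch, yaw] about the fixed x, y, z axes, in that order (R = Rz(yaw) Ry(pitch) Rx(roll)).
In Python, from cell import env gives the robot as it stands. The module is installed in compiled form; this text tells all that it offers.
- The arm moves only by the shell command python3 -m pendant 'ROWS' [FORCE]. ROWS is JSON, a list of rows, each an object of numbers: "rx", "ry", "rz": the turn, a rotation vector about the tool's x, y, z in degrees; "tx", "ty", "tz": the shift along the tool's x, y, z in mm; "jaw": the finger opening in mm, from 0 to 87. In form: [{"rx": .., "ry": .., "rz": .., "tx": .., "ty": .., "tz": .., "jaw": ..}, ...]. A call has 1 to 20 rows; each row shifts and turns the commanded pose from where the row before left it, along the tool's axes as they then stand; what a row does not reach is not made up. A row lasts 1/12 s, in which the tool goes at most 41.7 mm and 7.16 degrees, less where a joint would pass 70% of its speed; a pose out of reach is approached as far as the arm can. A call with a gripper value outside its range is refused whole. The fingers move at their own pace and stop on an object; FORCE is the grip in N (left out, the last holds). Time passes only in rows, so rows that do not move let the fingers close. It gives the time, the measured TCP pose, the force and the opening at its end, in the units of the state.
- env.get_obs(): the state, without advancing time (a new reading comes with each control period).
- env.read_camera(name): name is "scene" or "top"; returns a dict with "img" (400x640x3 uint8, red, green, blue), "range_z" (400x640 float32, m along the optical axis (not along the pixel's ray), 0 where there is no reading), "vertical_fov" (degrees; the focal length in pixels is half the picture's height over the tangent of half this angle, whatever the lens; pixels are square), "cx", "cy" (the principal point, pixels), "distortion" ([k1, k2, p1, p2, k3] as OpenCV has them; the pictures are not rectified), "world_to_cam" (4x4, takes a point from world to camera coordinates). Camera axes: x right, y up, looking along -z (the intrinsics and any distortion apply to the point x, -y, -z); pixel columns grow to the right and rows downward; lengths in m; the calibration is good to about 2 mm. A picture is of the moment at which its call begins.
- env.sign_off(): hands the job in, once; it reports no verdict.
The state is a dict: "time_s": time; "qpos": joint angles; "joint_velocities": joint speeds; "effort": joint torques, N m; "tool_pos": TCP position; "tool_rot": TCP orientation; "force": force on the tool from outside, world axes, zero at the start; "wrist_torque": the same for the moment, N m; "grip_width": finger opening in m.
Only numpy, scipy, OpenCV 4.12 (cv2) and the standard library are available. Lean on these libraries where they do the work, as an engineer would, in place of code of your own. Each camera call takes 0.05 s, during which the arm holds its last target.

### The job

The lockout padlock lies dial-up in its stand, locked to the stand's staple. Turn the dial, feeling the clicks, until its white pointer clicks in at the black mark on the lock, pull the shackle fully out, then take the lock by its body, lift it off the stand and finish while still holding it in the gripper over the grey hand-over pad, well clear (a hand's breadth or more), level with the dial facing up and the shackle still open. Do not push the screwdriver, the jar or the dish about.

Things in the scene. Friction and masses are not known exactly. Their poses are not given: they have to be found in the camera images.
- lock_center (a point): Centre of the padlock's steel body, 66 (x) by 60 (y) by 30 (z) mm; whole lock about 0.6 kg. z points out of the dial face; the shackle sticks out of the -x face. In the stand this point is 50 mm above the bench. A 60 mm grasp from above on the +y and -y faces is free at mid-body, the space beside it clear down to 8 mm above the bench. Dial and knob rise 25 mm above the body.
- shackle_bow (a point): Middle of the cross bar of the U-shaped shackle (9 mm rod). The bar runs along the lock's y axis, 83 mm from lock_center along the lock's -x when shut, at the same height. Clear width inside the U: 39 mm, so one finger can go down inside it and one outside. The staple stands 5 to 11 mm in front of the body's -x face, around the leg at +y, up to 29 mm above the lock's underside. Axes: the lock's.
- shackle (a joint): How far the shackle is pulled out along the lock's -x, m: 0 shut, 0.024 fully open at its stop. Slides stiffly (about 2.5 N), stays where left; blocked (under 2 mm play) unless the dial is set. Pulled out, the short leg is clear of the staple and the lock can be lifted straight up.
- dial_grip (a point): Centre of the dial's round black knurled knob, 32 mm across and 20 mm high, over the middle of the lock: 10 mm below the knob's top, 29.5 mm above lock_center. Under the knob is a 48 mm flange, its top 10 mm below this point. Can be gripped at any yaw. The white pointer lies along its -x axis; its axes turn with the dial.
- dial (a joint): Dial angle, rad, growing counter-clockwise seen from above; turns endlessly. At 0 or any whole turn (6.283) the white pointer faces the black mark on the body, straight towards the shackle: the opening position. Twelve notches 0.524 rad apart, one exactly at 0; let go, the dial settles in the nearest notch (a click takes under 0.1 N m). Within 0.14 rad of 0 the shackle is free.
- dial_pointer (a point): Outer end of the white pointer line on the dial's flange, 20 mm from the dial's axis.
- hasp: The padlock's fixed metal stand: foot plate 170 by 110 by 8 mm, a seat 35 mm above the bench with lips up to 16 mm high at the lock's front and back ends and corners (1.2 mm play), and the staple, a bent 6 mm bar around the shackle's short leg (at +y). Origin on the bench under the lock's middle, axes like the seated lock's.
- pad_center (a point): Middle of the top of the grey hand-over pad with a black edge, fixed flat on the bench, 200 (x) by 180 (y) by 5 mm.
- lock: The padlock; origin at the centre of its underside, axes as lock_center.
- driver: Bystander: a screwdriver lying on the bench, about 200 mm long.
- jar: Bystander: white closed jar, 52 mm across, 75 mm high; origin under its middle.
- dish: Bystander: shallow round steel dish, 64 mm across, 24 mm high; origin under its middle.

How it is judged (in metres and radians):
On the way, in this order (a step that is already met when the one before it is completed fails the run):
1. the dial's pointer is at the mark (within about 10 degrees), the lock still shut and in its stand (x of dial_pointer in the frame of lock_center below -0.0197 m and value of joint shackle below 0.004 m and distance between lock and hasp below 0.04 m), for 0.2 s.
2. the shackle is pulled out, the lock still in its stand (value of joint shackle above 0.019 m and distance between lock and hasp below 0.045 m), for 0.2 s.
At the end, for the whole second after the job is handed in: the fingers hold the lock (over 1 N), still (under 0.05 m/s), its centre over the pad's outline and more than 90 mm above the bench, touching neither pad nor stand, its dial side within 0.3 rad of straight up, the shackle at least 17 mm out (value of joint shackle above 0.017 m and height (world z) of lock_center above 0.09 m and angle between lock_center's own z axis and vertical below 0.3 rad and x of lock_center in the frame of pad_center between -0.1 and 0.1 m and y of lock_center in the frame of pad_center between -0.09 and 0.09 m and contact force between the fingers and lock above 1 N and contact force between lock and hasp below 0.2 N and contact force between lock and pad below 0.2 N and linear speed of lock below 0.05 m/s); the arm keeps its last pose, push and grip.
It fails at once if a bystander is pushed more than 30 mm (distance of any of driver, jar, dish from where it was at the start of the episode above 0.03 m).
It also fails if it takes over 72 s, if anything falls off the work surface, if the arm or the gripper's body presses on something with over 40 N, if the wrist force passes 120 N, or if a joint passes its speed limit or range.

## Working session

There is one attempt and no reset: what is moved stays moved. The work goes in short steps, Python scripts to look and compute and a shell command to move; the robot and the scene stay as the last step left them, time stands still between calls to the robot, and variables do not carry over. Pictures are saved under pics/ and viewed, and the job is handed in when it is done.

```bash
mkdir -p pics; python3 - <<'E'
from cell import env
import cv2,numpy as np
o=env.get_obs()
for k,v in o.items(): print(k,np.round(v,3))
for n in("scene","top"):
    c=env.read_camera(n); cv2.imwrite(f"pics/{n}0.png",c["img"][:,:,::-1])
    print(n,c["vertical_fov"],c["cx"],c["cy"],c["distortion"],np.round(c["world_to_cam"],3).tolist())
E
```

```text
time_s 0.0
qpos [67.614 18.438 -4.016 83.175  1.296 78.54  -3.26 ]
joint_velocities [-0.05  -0.133 -0.06   0.069  0.047  0.11   0.009]
effort [-0.0000e+00 -4.9128e+01 -4.0400e-01 -3.1253e+01 -6.4000e-02  4.4000e-02
  0.0000e+00]
tool_pos [ 0.256 -0.597  0.197]
tool_rot [-1.79892e+02  6.00000e-03  2.31960e+01]
force [0.563 0.267 0.497]
wrist_torque [-0.032 -0.012 -0.059]
grip_width 0.087
scene 52.35117632949914 314.72617906227663 201.2107870623696 [-0.06779653  0.          0.          0.          0.        ] [[-0.811, 0.585, -0.005, 0.513], [-0.336, -0.458, 0.823, 0.142], [0.479, 0.669, 0.569, -1.176], [0.0, 0.0, 0.0, 1.0]]
top 43.73867957718988 318.85069302468827 204.233870539948 [-0.14707873  0.          0.          0.          0.        ] [[-0.008, -1.0, 0.015, -0.011], [0.995, -0.006, 0.098, -0.623], [-0.097, 0.016, 0.995, -1.022], [0.0, 0.0, 0.0, 1.0]]
```

View pics/scene0.png

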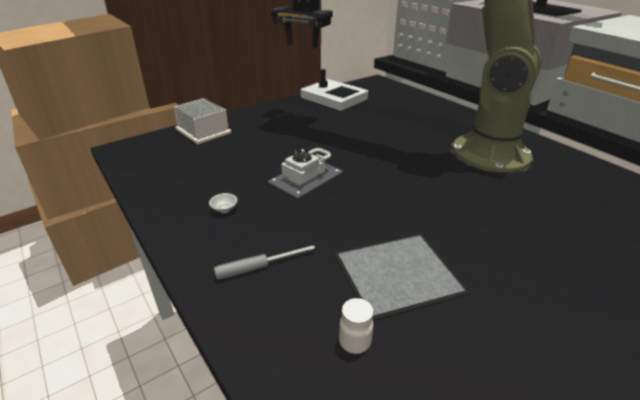

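View pics/top0.png

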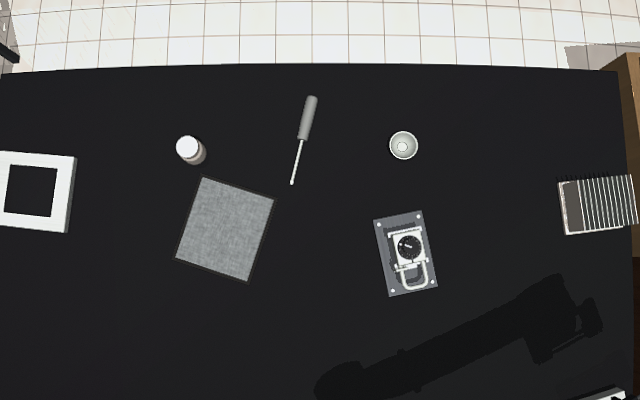

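The top view shows the lock at about (410,246), its shackle bow at (414,285), pad at (225,230), jar (190,150), driver (303,140) and dish (403,145). Next I zoom in and measure.

```bash
cat > h.py <<'E'
from cell import env
import cv2,numpy as np
class Cam:
    def __init__(s,n):
        s.c=env.read_camera(n); c=s.c; s.img=c["img"]; s.z=c["range_z"]
        f=200/np.tan(np.radians(c["vertical_fov"])/2); s.K=np.array([[f,0,c["cx"]],[0,f,c["cy"]],[0,0,1.]])
        s.d=np.array(c["distortion"],float); s.W=np.array(c["world_to_cam"]); s.Wi=np.linalg.inv(s.W)
    def ray(s,uv):
        p=cv2.undistortPoints(np.array(uv,float).reshape(-1,1,2),s.K,s.d).reshape(-1,2)
        d=np.c_[p[:,0],-p[:,1],-np.ones(len(p))]
        return s.Wi[:3,3],d@s.Wi[:3,:3].T
    def plane(s,uv,h):
        o,d=s.ray(uv); t=(h-o[2])/d[:,2]; return o+d*t[:,None]
    def depth(s,uv):
        o,d=s.ray(uv); q=np.array(uv).round().astype(int).reshape(-1,2); return o+d*s.z[q[:,1],q[:,0]][:,None]
    def proj(s,P):
        q=np.array(P,float).reshape(-1,3)@s.W[:3,:3].T+s.W[:3,3]
        q=q*[1,-1,-1]
        return cv2.projectPoints(q,np.zeros(3),np.zeros(3),s.K,s.d)[0].reshape(-1,2)
    def crop(s,x,y,w,h,k,fn): cv2.imwrite(fn,cv2.resize(s.img[y:y+h,x:x+w,::-1],None,fx=k,fy=k,interpolation=cv2.INTER_CUBIC))
E
python3 - <<'E'
from h import *
t=Cam("top"); t.crop(360,200,90,105,5.7,"pics/t1.png")
s=Cam("scene"); s.crop(260,135,90,65,8,"pics/s1.png")
hsv=cv2.cvtColor(t.img,cv2.COLOR_RGB2HSV)
for nm,(x,y,w,h),lo,hgt in [("pad",(165,165,120,125),60,.005),("hasp",(365,205,80,98),50,.008)]:
    g=cv2.cvtColor(t.img,cv2.COLOR_RGB2GRAY)[y:y+h,x:x+w]
    m=cv2.morphologyEx((g>lo).astype(np.uint8),cv2.MORPH_CLOSE,np.ones((3,3)))
    cs=max(cv2.findContours(m,0,2)[0],key=cv2.contourArea)
    b=cv2.boxPoints(cv2.minAreaRect(cs))+[x,y]
    P=t.plane(b,hgt); print(nm,b.round(1).tolist(),P.round(4).tolist(),P.mean(0).round(4),np.linalg.norm(np.diff(P,axis=0),axis=1).round(3))
E
```

```text
pad [[174.2, 257.4], [201.6, 175.2], [273.9, 199.3], [246.5, 281.5]] [[0.5117, 0.2981, 0.005], [0.6907, 0.2403, 0.005], [0.6367, 0.0815, 0.005], [0.4601, 0.1404, 0.005]] [0.5748 0.1901 0.005 ] [0.188 0.168 0.186]
hasp [[371.9, 219.1], [421.8, 208.7], [438.0, 286.3], [388.1, 296.7]] [[0.592, -0.1301, 0.008], [0.6139, -0.2398, 0.008], [0.4456, -0.2717, 0.008], [0.4253, -0.1626, 0.008]] [ 0.5192 -0.2011  0.008 ] [0.112 0.171 0.111]
```

```bash
ls pics
```

```text
s1.png
scene0.png
t1.png
top0.png
```

View pics/t1.png

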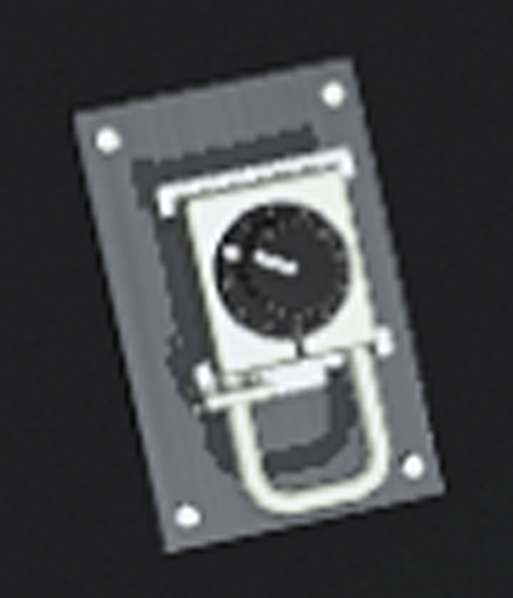

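View pics/s1.png

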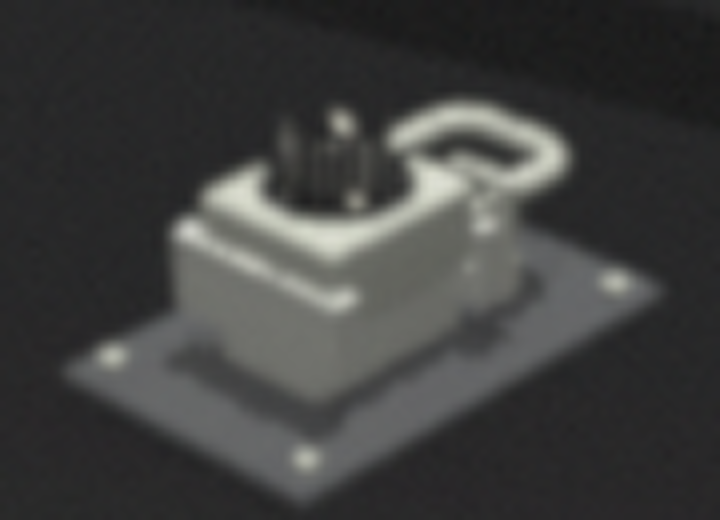

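The close-ups show the flange as a black disc at crop (285,270), the white pointer tip at (233,252), the black mark at (298,345), and the short leg and staple on the left (+y). Next I measure the centre, yaw and pointer angle.

```bash
python3 - <<'E'
from h import *
t=Cam("top"); k=5.7
px=lambda *a:np.array(a,float)/k+[360-.4,200-.4]
tip=t.plane(px((232,252)),.0695)[0]; mark=t.plane(px((298,348)),.065)[0]
kt=t.plane(px((260,258),(295,268)),.0895)
# body top corners clicked: front-left, front-right, back-right, back-left
body=t.plane(px((187,200),(345,172),(375,342),(216,370)),.065)
bow=t.plane(px((318,500)),.05+.0045)[0]
print("tip",tip,"mark",mark,"\nkt",kt,"\nbody",body.round(4).tolist(),body.mean(0),np.linalg.norm(np.diff(body,axis=0),axis=1),"\nbow",bow)
g=cv2.cvtColor(t.img,cv2.COLOR_RGB2GRAY)
# white body mask via region >200 near; flange: dark blob near (410,246)
m=((g<90)).astype(np.uint8); m[:, :395]=0;m[:,424:]=0;m[:233]=0;m[260:]=0
n,l,st,ce=cv2.connectedComponentsWithStats(m); i=1+np.argmax(st[1:,4]); print(st[i],ce[i],t.plane(ce[i],.0695))
print("depth knob", t.depth([[410,246],[411,246],[409,248]]).round(4).tolist())
# 3D points from depth: lock top
ys,xs=np.mgrid[225:300,380:440]; uv=np.c_[xs.ravel(),ys.ravel()]; P=t.depth(uv)
b=(abs(P[:,2]-.065)<.003); q=P[b]; print(b.sum(),q.mean(0)); r=cv2.minAreaRect(q[:,:2].astype(np.float32)); print(r)
kn=P[(P[:,2]>.082)]; print(len(kn),kn.mean(0))
bw=P[(abs(P[:,2]-.0545)<.004)&(P[:,0]<.465)]; print("bow",len(bw),bw.min(0),bw.max(0),bw.mean(0))
E
```

```text
tip [ 0.53717786 -0.17977938  0.0695    ] mark [ 0.50263561 -0.20383434  0.065     ] 
kt [[ 0.53463477 -0.18604997  0.0895    ]
 [ 0.53099416 -0.19837798  0.0895    ]] 
body [[0.556, -0.1647, 0.065], [0.5655, -0.2223, 0.065], [0.5044, -0.2319, 0.065], [0.4952, -0.174, 0.065]] [ 0.53028965 -0.1982322   0.065     ] [0.05844522 0.06190765 0.05859469] 
bow [ 0.44758359 -0.21229473  0.0545    ]
[398 236  23  23 383] [409.15143603 247.03655352] [[ 0.53041429 -0.19785654  0.0695    ]]
depth knob [[0.5323, -0.1958, 0.0889], [0.5322, -0.1977, 0.0892], [0.5283, -0.193, 0.0923]]
471 [ 0.52844989 -0.19605589  0.06476283]
((0.524043083190918, -0.19763803482055664), (0.0764816477894783, 0.06448038667440414), 8.644329071044922)
216 [ 0.52991687 -0.18737417  0.1439622 ]
bow 129 [ 0.44410348 -0.23764679  0.05051609] [ 0.46490266 -0.18446182  0.05802154] [ 0.45293171 -0.20932469  0.05375916]
```

```bash
cat >> h.py <<'E'
from scipy.spatial.transform import Rotation as Ro
def go(x,y,z,yaw,show=True):
    o=env.get_obs(); R=Ro.from_euler("xyz",o["tool_rot"],degrees=True)
    d=R.inv().apply(np.array([x,y,z])-o["tool_pos"])*1000
    T=Ro.from_euler("xyz",[180,0,yaw],degrees=True)
    print("t",round(o["time_s"],2),"pos",np.round(o["tool_pos"],4),"rot",np.round(o["tool_rot"],2),"F",np.round(o["force"],1),"M",np.round(o["wrist_torque"],2),"w",round(o["grip_width"]*1000,1),"q",np.round(o["qpos"],1))
    print(" -> t(mm)",d.round(1)," r(deg)",np.degrees((R.inv()*T).as_rotvec()).round(1))
C=np.array([.530,-.1975]); YAW=9.9
def lk(x,y=0): a=np.radians(YAW); return C+np.array([x*np.cos(a)-y*np.sin(a),x*np.sin(a)+y*np.cos(a)])
E
python3 -c "
from h import *
go(*C,.16,10)"
```

```text
t 0.25 pos [ 0.2559 -0.5972  0.1978] rot [-179.95    0.     23.2 ] F [-0.3 -1.1  0.2] M [0.01 0.04 0.01] w 86.8 q [67.6 18.4 -4.  83.1  1.3 78.5 -3.3]
 -> t(mm) [ 409.4 -259.4   38. ]  r(deg) [-0.   0.  13.2]
```

```bash
python3 -m pendant '[{"tx":12,"ty":-8},{"tx":24,"ty":-15,"tz":2},{"tx":25,"ty":-16,"tz":2},{"tx":25,"ty":-16,"tz":2},{"tx":25,"ty":-16,"tz":2},{"tx":25,"ty":-16,"tz":2},{"tx":25,"ty":-16,"tz":2},{"tx":25,"ty":-16,"tz":2},{"tx":25,"ty":-16,"tz":2},{"tx":25,"ty":-16,"tz":2},{"tx":25,"ty":-16,"tz":2},{"tx":25,"ty":-16,"tz":2},{"tx":25,"ty":-16,"tz":2},{"tx":25,"ty":-16,"tz":2},{"tx":25,"ty":-16,"tz":2},{"tx":25,"ty":-16,"tz":2},{"tx":24,"ty":-12,"tz":2},{"rz":6.6},{"rz":6.6,"jaw":60},{"jaw":60}]' 20
python3 -c "
from h import *
go(*C,.087,10)
t=Cam('top');t.crop(330,160,160,120,5,'pics/t2.png')"
```

```text
t 0.25 pos [ 0.2559 -0.5972  0.1978] rot [-179.95    0.     23.2 ] F [-0.3 -1.1  0.2] M [0.01 0.04 0.01] w 86.8 q [67.6 18.4 -4.  83.1  1.3 78.5 -3.3]
 -> t(mm) [ 409.4 -259.3  111. ]  r(deg) [-0.   0.  13.2]invalid input at $[0]: expected keys rx, ry, rz, tx, ty, tz, jaw
```

View pics/t2.png

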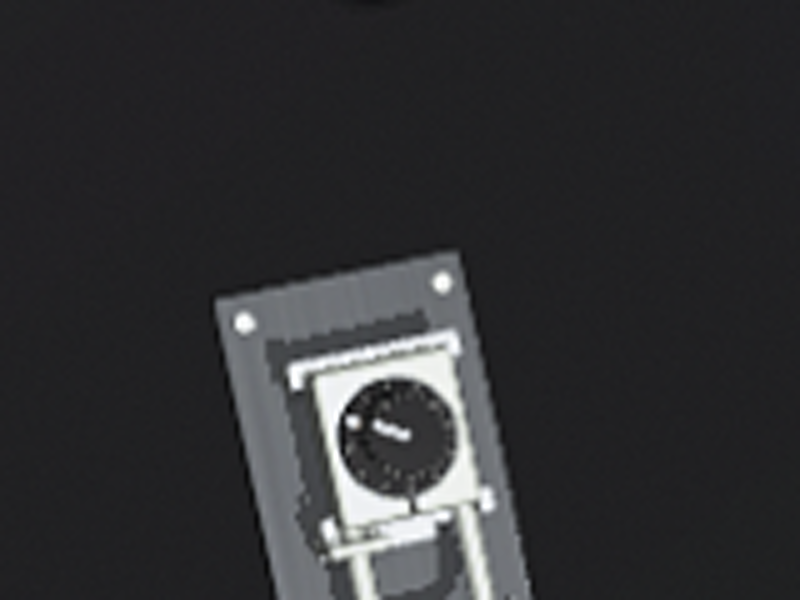

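The move was refused because every row needs all seven keys. The lock is unchanged and the arm has not moved. I retype the move with full rows.

```bash
python3 -m pendant '[{"rx":0,"ry":0,"rz":0,"tx":12,"ty":-8,"tz":0,"jaw":60},{"rx":0,"ry":0,"rz":0,"tx":24,"ty":-15,"tz":2,"jaw":60},{"rx":0,"ry":0,"rz":0,"tx":25,"ty":-16,"tz":2,"jaw":60},{"rx":0,"ry":0,"rz":0,"tx":25,"ty":-16,"tz":2,"jaw":60},{"rx":0,"ry":0,"rz":0,"tx":25,"ty":-16,"tz":2,"jaw":60},{"rx":0,"ry":0,"rz":0,"tx":25,"ty":-16,"tz":2,"jaw":60},{"rx":0,"ry":0,"rz":0,"tx":25,"ty":-16,"tz":2,"jaw":60},{"rx":0,"ry":0,"rz":0,"tx":25,"ty":-16,"tz":2,"jaw":60},{"rx":0,"ry":0,"rz":0,"tx":25,"ty":-16,"tz":2,"jaw":60},{"rx":0,"ry":0,"rz":0,"tx":25,"ty":-16,"tz":2,"jaw":60},{"rx":0,"ry":0,"rz":0,"tx":25,"ty":-16,"tz":2,"jaw":60},{"rx":0,"ry":0,"rz":0,"tx":25,"ty":-16,"tz":2,"jaw":60},{"rx":0,"ry":0,"rz":0,"tx":25,"ty":-16,"tz":2,"jaw":60},{"rx":0,"ry":0,"rz":0,"tx":25,"ty":-16,"tz":2,"jaw":60},{"rx":0,"ry":0,"rz":0,"tx":25,"ty":-16,"tz":2,"jaw":60},{"rx":0,"ry":0,"rz":0,"tx":25,"ty":-16,"tz":2,"jaw":60},{"rx":0,"ry":0,"rz":0,"tx":24,"ty":-12,"tz":2,"jaw":60},{"rx":0,"ry":0,"rz":6.6,"tx":0,"ty":0,"tz":0,"jaw":60},{"rx":0,"ry":0,"rz":6.6,"tx":0,"ty":0,"tz":0,"jaw":60},{"rx":0,"ry":0,"rz":0,"tx":0,"ty":0,"tz":0,"jaw":60}]' 20
python3 -c "
from h import *
go(*C,.087,10)"
```

```text
time_s: 1.97
tool_pos: [0.531, -0.1961, 0.1663]
tool_rot: [-180.0, 0.0, 10.0]
force: [-0.4, -0.0, -0.8]
grip_width: 0.0601
t 1.97 pos [ 0.531  -0.1961  0.1663] rot [-1.80e+02  1.00e-02  9.96e+00] F [-0.4 -0.  -0.8] M [0.02 0.01 0.01] w 60.1 q [ 37.   10.5 -21.8  97.2   4.1  73.1 -65.7]
 -> t(mm) [-1.2  1.2 79.3]  r(deg) [-0.  0. -0.]
```

```bash
python3 -m pendant '[{"rx":0,"ry":0,"rz":0,"tx":-1.2,"ty":1.2,"tz":14,"jaw":60},{"rx":0,"ry":0,"rz":0,"tx":0,"ty":0,"tz":15,"jaw":60},{"rx":0,"ry":0,"rz":0,"tx":0,"ty":0,"tz":15,"jaw":60},{"rx":0,"ry":0,"rz":0,"tx":0,"ty":0,"tz":15,"jaw":60},{"rx":0,"ry":0,"rz":0,"tx":0,"ty":0,"tz":10,"jaw":60},{"rx":0,"ry":0,"rz":0,"tx":0,"ty":0,"tz":6,"jaw":60},{"rx":0,"ry":0,"rz":0,"tx":0,"ty":0,"tz":4,"jaw":60},{"rx":0,"ry":0,"rz":0,"tx":0,"ty":0,"tz":0,"jaw":60},{"rx":0,"ry":0,"rz":0,"tx":0,"ty":0,"tz":0,"jaw":60}]' 20
python3 -c "
from h import *
go(*C,.087,10)
t=Cam('top');t.crop(370,205,80,60,10,'pics/t3.png')
t=Cam('scene');t.crop(250,105,120,90,6,'pics/s3.png')"
```

```text
time_s: 2.72
tool_pos: [0.5302, -0.1994, 0.0879]
tool_rot: [180.0, -0.0, 10.0]
force: [0.2, 0.5, 0.6]
grip_width: 0.0598
t 2.72 pos [ 0.5302 -0.1994  0.0879] rot [ 1.7997e+02 -4.0000e-02  1.0020e+01] F [0.2 0.5 0.6] M [ 0.02 -0.   -0.01] w 59.8 q [ 36.8  14.2 -21.5 102.4   5.7  64.4 -66.5]
 -> t(mm) [ 0.1 -1.9  0.9]  r(deg) [ 0. -0.  0.]
```

View pics/s3.png

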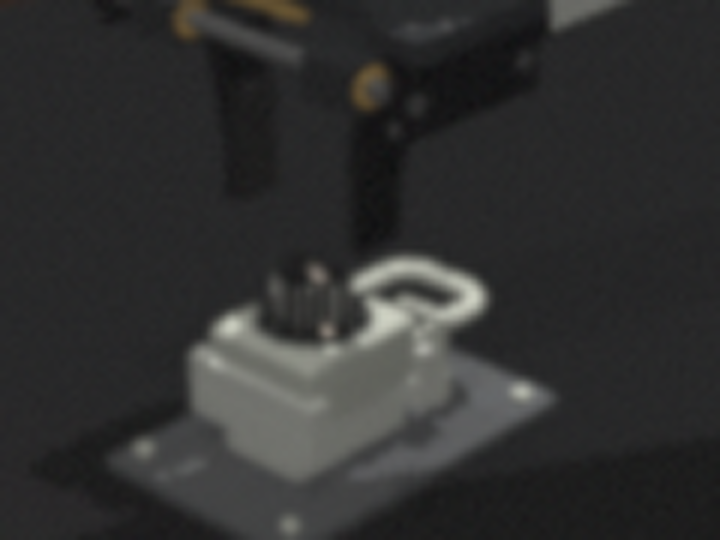

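View pics/t3.png

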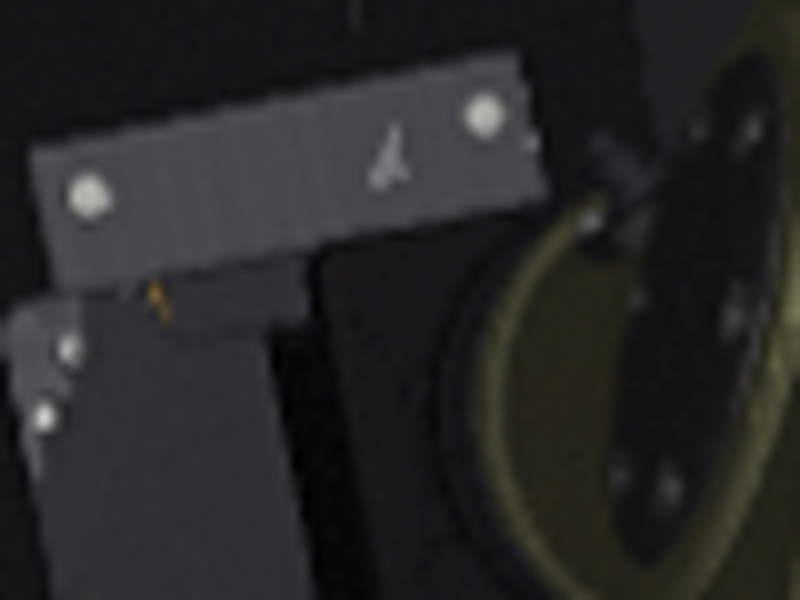

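The scene view shows the fingertips at about crop (250,195) and (375,245), behind or above the knob rather than around it. I check that against the projected pose.

```bash
python3 - <<'E'
from h import *
go(*C,.087,10)
o=env.get_obs();R=Ro.from_euler("xyz",o["tool_rot"],degrees=True);p=o["tool_pos"]
for n in("scene","top"):
    c=Cam(n)
    print(n,"campos",c.Wi[:3,3].round(3))
    for s in(-1,1): print("tip",(q:=p+R.apply([0,s*.03,.014])).round(4),c.proj(q).round(1))
    print("lock",c.proj([*C,.0895]).round(1), "bow",c.proj([*lk(-.083),.05]))
s=Cam("scene")
for u in [(312,143),(291,136),(303,152),(309,160),(300,167),(325,150)]:
    print(u,s.depth([u]).round(4))
cv2.imwrite("pics/scene4.png",s.img[:,:,::-1])
E
```

```text
t 2.82 pos [ 0.5305 -0.1995  0.0883] rot [ 1.7995e+02 -8.0000e-02  1.0010e+01] F [-1.2 -0.1  0. ] M [0.03 0.04 0.04] w 59.8 q [ 36.8  14.2 -21.5 102.4   5.7  64.4 -66.6]
 -> t(mm) [-0.2 -2.1  1.3]  r(deg) [ 0.1 -0.1  0. ]
scene campos [1.027 0.552 0.554]
tip [ 0.5253 -0.17    0.0742] [[309.4 158.5]]
tip [ 0.5358 -0.2291  0.0743] [[292.7 150.6]]
lock [[301.4 149.3]] bow [[324.27161092 152.11784873]]
top campos [5.200e-01 1.000e-03 1.078e+00]
tip [ 0.5253 -0.17    0.0742] [[396.  249.7]]
tip [ 0.5358 -0.2291  0.0743] [[424.7 244.2]]
lock [[410.9 247.1]] bow [[414.68366425 286.86049183]]
(312, 143) [[ 0.5253 -0.1585  0.1209]]
(291, 136) [[ 0.5406 -0.2264  0.1174]]
(303, 152) [[ 0.5332 -0.1859  0.0879]]
(309, 160) [[ 0.5222 -0.1765  0.0661]]
(300, 167) [[ 0.555  -0.168   0.0613]]
(325, 150) [[ 0.3816 -0.2962  0.0004]]
```

View pics/scene4.png

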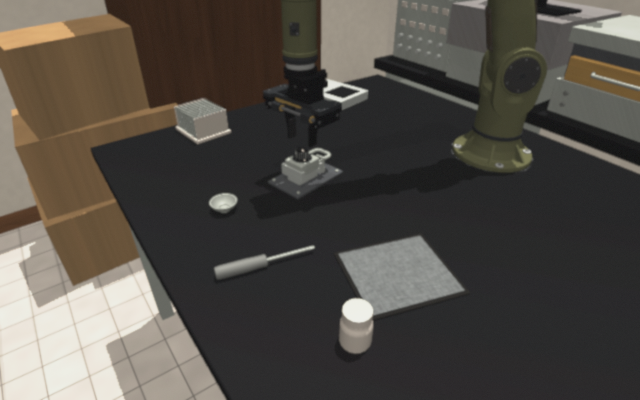

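```bash
python3 - <<'E'
from h import *
print(env.tip_reach,[a for a in dir(env) if a[0]!='_'])
s=Cam("scene"); s.crop(250,85,120,90,6,"pics/s5.png"); go(*C,.087,10)
for u in [(v,w) for v in (311,313) for w in range(120,152,3)]: print(u,s.depth([u]).round(3)[0])
E
```

```text
0.014 ['PlanningError', 'get_obs', 'read_camera', 'sign_off', 'tip_reach']
t 3.02 pos [ 0.5302 -0.1995  0.0878] rot [ 1.7997e+02 -4.0000e-02  1.0000e+01] F [-0.4  0.2 -0.6] M [0.03 0.09 0.02] w 60.0 q [ 36.8  14.2 -21.5 102.4   5.7  64.4 -66.6]
 -> t(mm) [ 0.2 -2.   0.8]  r(deg) [ 0. -0. -0.]
(311, 120) [ 0.551 -0.125  0.198]
(311, 123) [ 0.548 -0.13   0.188]
(311, 126) [ 0.533 -0.151  0.169]
(311, 129) [ 0.532 -0.152  0.161]
(311, 132) [ 0.532 -0.153  0.153]
(311, 135) [ 0.532 -0.153  0.146]
(311, 138) [ 0.528 -0.158  0.135]
(311, 141) [ 0.53  -0.156  0.129]
(311, 144) [ 0.528 -0.158  0.119]
(311, 147) [ 0.402 -0.338 -0.001]
(311, 150) [ 0.414 -0.321 -0.   ]
(313, 120) [ 0.548 -0.122  0.198]
(313, 123) [ 0.534 -0.142  0.18 ]
(313, 126) [ 0.527 -0.151  0.168]
(313, 129) [ 0.526 -0.152  0.159]
(313, 132) [ 0.525 -0.154  0.151]
(313, 135) [ 0.522 -0.158  0.141]
(313, 138) [ 0.52  -0.162  0.131]
(313, 141) [ 0.521 -0.16   0.124]
(313, 144) [ 0.52  -0.161  0.116]
(313, 147) [ 0.397 -0.335 -0.001]
(313, 150) [ 0.471 -0.231  0.055]
```

View pics/s5.png

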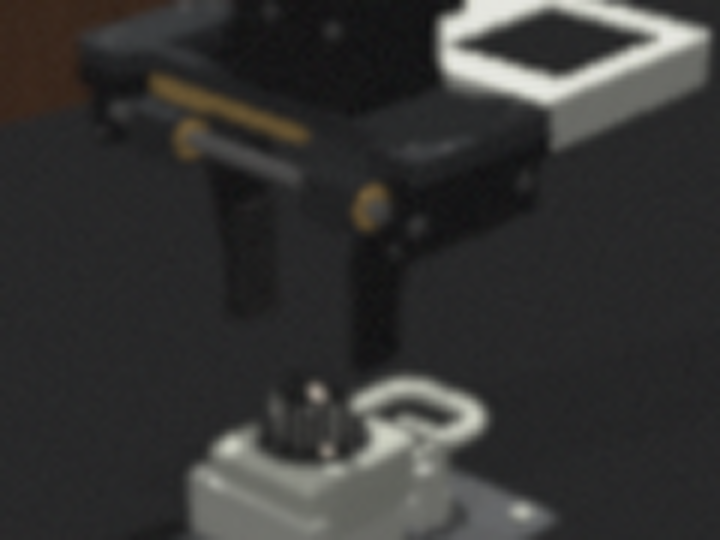

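The depth readings put the tips at z≈0.115 m, where the reported pose implies 0.074 m. The x and y agree, and so does the finger length. The reported height therefore seems about 40 mm too low compared with what the camera sees. I go down 25 mm and re-measure.

```bash
python3 -m pendant '[{"rx":0,"ry":0,"rz":0,"tx":0,"ty":-1,"tz":7,"jaw":60},{"rx":0,"ry":0,"rz":0,"tx":0,"ty":-1,"tz":7,"jaw":60},{"rx":0,"ry":0,"rz":0,"tx":0,"ty":0,"tz":7,"jaw":60},{"rx":0,"ry":0,"rz":0,"tx":0,"ty":0,"tz":4,"jaw":60},{"rx":0,"ry":0,"rz":0,"tx":0,"ty":0,"tz":0,"jaw":60}]' 20
cat > tips.py <<'E'
from h import *
s=Cam("scene"); s.crop(250,95,120,90,6,"pics/tip_%d.png"%round(env.get_obs()["time_s"]*100))
go(*C,.087,10)
ys,xs=np.mgrid[60:200,250:370]; uv=np.c_[xs.ravel(),ys.ravel()]; P=s.depth(uv)
o=env.get_obs();R=Ro.from_euler("xyz",o["tool_rot"],degrees=True)
Q=R.inv().apply(P-o["tool_pos"]); w=o["grip_width"]/2
for sg in(-1,1):
    m=(sg*Q[:,1]>w-.004)&(sg*Q[:,1]<w+.022)&(abs(Q[:,0])<.016)&(P[:,2]>.03)&(P[:,2]<.16)&(uv[:,1]>0)
    col=s.img[uv[:,1],uv[:,0]].max(1)<60
    m&=col
    if m.sum(): print(sg,m.sum(),"min z",np.sort(P[m][:,2])[:6].round(4),"median tool xy",np.median(Q[m],0).round(4))
E
python3 tips.py; ls -t pics|head -1
```

```text
time_s: 3.43
tool_pos: [0.5283, -0.1969, 0.0606]
tool_rot: [-179.9, 0.1, 10.0]
force: [-0.5, 0.4, 0.2]
grip_width: 0.0597
t 3.48 pos [ 0.5288 -0.1971  0.0613] rot [-1.7994e+02  9.0000e-02  1.0000e+01] F [ 0.8  0.2 -0.4] M [0.03 0.01 0.  ] w 60.1 q [ 36.4  15.7 -21.4 104.    6.4  61.6 -67.3]
 -> t(mm) [  1.1   0.5 -25.7]  r(deg) [-0.1  0.1 -0. ]
-1 164 min z [0.0851 0.0855 0.088  0.0893 0.0896 0.0896] median tool xy [ 0.0065 -0.0419 -0.0532]
1 229 min z [0.084  0.0845 0.0846 0.0855 0.0857 0.0861] median tool xy [ 0.0037  0.0306 -0.0593]
tip_348.png
```

View pics/tip_348.png

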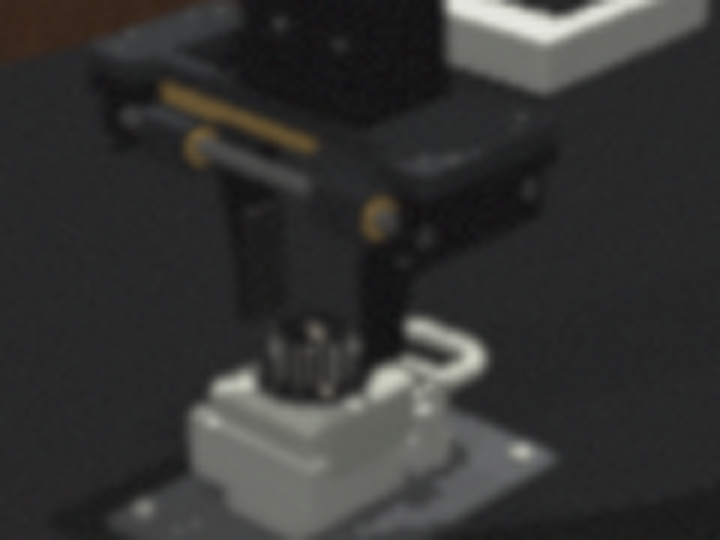

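The near fingertip at crop (385,360) sits just above the body beside the knob, at about z 0.084. The offset is now about 37 mm, and the fingers straddle the knob. I go down another 10 mm and check centring.

```bash
python3 -m pendant '[{"rx":0,"ry":0,"rz":0,"tx":0,"ty":0,"tz":4,"jaw":60},{"rx":0,"ry":0,"rz":0,"tx":0,"ty":0,"tz":4,"jaw":60},{"rx":0,"ry":0,"rz":0,"tx":0,"ty":0,"tz":2,"jaw":60},{"rx":0,"ry":0,"rz":0,"tx":0,"ty":0,"tz":0,"jaw":60}]' 20
cat >> tips.py <<'E'
for sg in(-1,1):
    m=(sg*Q[:,1]>w-.004)&(sg*Q[:,1]<w+.022)&(abs(Q[:,0])<.02)&(P[:,2]>.10)&(P[:,2]<.125)
    if m.sum(): print(sg,m.sum(),"tool x pct",np.percentile(Q[m][:,0],[5,50,95]).round(4),"tool y pct",np.percentile(Q[m][:,1],[5,50,95]).round(4))
E
python3 tips.py; ls -t pics|head -1
```

```text
time_s: 3.82
tool_pos: [0.5291, -0.1973, 0.0517]
tool_rot: [-180.0, 0.0, 10.0]
force: [-0.4, 0.6, 0.2]
grip_width: 0.0601
t 3.87 pos [ 0.5293 -0.1973  0.0521] rot [-1.7999e+02  2.0000e-02  9.9900e+00] F [-0.2  0.4  0.3] M [ 0.03 -0.01 -0.03] w 60.3 q [ 36.3  16.3 -21.3 104.4   6.7  60.5 -67.5]
 -> t(mm) [  0.6   0.3 -34.9]  r(deg) [-0.  0. -0.]
-1 147 min z [0.0771 0.0796 0.0801 0.081  0.081  0.0811] median tool xy [ 0.0072 -0.0414 -0.0551]
1 232 min z [0.0747 0.0768 0.0778 0.078  0.0781 0.0781] median tool xy [ 0.0049  0.0315 -0.0644]
-1 70 tool x pct [-0.0079  0.007   0.0112] tool y pct [-0.0466 -0.043  -0.0344]
1 84 tool x pct [-0.0093  0.0047  0.0109] tool y pct [0.0268 0.0298 0.0391]
tip_387.png
```

```bash
python3 -m pendant '[{"rx":0,"ry":0,"rz":0,"tx":0,"ty":1,"tz":2,"jaw":40},{"rx":0,"ry":0,"rz":0,"tx":0,"ty":0,"tz":0,"jaw":34},{"rx":0,"ry":0,"rz":0,"tx":0,"ty":0,"tz":0,"jaw":28},{"rx":0,"ry":0,"rz":0,"tx":0,"ty":0,"tz":0,"jaw":24},{"rx":0,"ry":0,"rz":0,"tx":0,"ty":0,"tz":0,"jaw":20},{"rx":0,"ry":0,"rz":0,"tx":0,"ty":0,"tz":0,"jaw":20}]' 25
python3 tips.py|head -3; ls -t pics|head -1
```

```text
time_s: 4.37
tool_pos: [0.53, -0.1992, 0.0506]
tool_rot: [179.9, -0.0, 10.0]
force: [1.0, -2.0, 0.1]
grip_width: 0.0315
t 4.42 pos [ 0.53   -0.1992  0.0506] rot [ 1.7993e+02 -4.0000e-02  9.9700e+00] F [ 0.8 -2.3 -0.4] M [-0.39 -0.15  0.06] w 31.2 q [ 36.4  16.4 -21.2 104.4   6.8  60.3 -67.5]
 -> t(mm) [  0.3  -1.7 -36.4]  r(deg) [ 0.1 -0.  -0. ]
-1 216 min z [0.0676 0.068  0.068  0.0684 0.0686 0.0686] median tool xy [ 0.0064 -0.0266 -0.049 ]
tip_442.png
```

The jaws stopped at 31.3 mm on the 32 mm knob. I turn one notch counter-clockwise (yaw +30°) and check by feel and camera.

```bash
python3 -m pendant '[{"rx":0,"ry":0,"rz":-5,"tx":0,"ty":0,"tz":0,"jaw":20},{"rx":0,"ry":0,"rz":-5,"tx":0,"ty":0,"tz":0,"jaw":20},{"rx":0,"ry":0,"rz":-5,"tx":0,"ty":0,"tz":0,"jaw":20}]' 25
python3 -c "
from h import *
go(*C,.087,130)"
python3 -m pendant '[{"rx":0,"ry":0,"rz":-5,"tx":0,"ty":0,"tz":0,"jaw":20},{"rx":0,"ry":0,"rz":-5,"tx":0,"ty":0,"tz":0,"jaw":20},{"rx":0,"ry":0,"rz":-5,"tx":0,"ty":0,"tz":0,"jaw":20},{"rx":0,"ry":0,"rz":0,"tx":0,"ty":0,"tz":0,"jaw":20}]' 25
python3 tips.py; ls -t pics|head -1
```

```text
time_s: 4.67
tool_pos: [0.53, -0.1993, 0.0506]
tool_rot: [179.9, -0.0, 25.2]
force: [1.1, -2.6, -0.7]
grip_width: 0.0312
t 4.67 pos [ 0.53   -0.1993  0.0506] rot [ 1.7991e+02 -2.0000e-02  2.5200e+01] F [ 1.1 -2.6 -0.7] M [-0.38 -0.16  0.02] w 31.2 q [ 38.2  16.7 -23.3 104.4   7.6  60.4 -52.8]
 -> t(mm) [  0.8  -1.6 -36.4]  r(deg) [ 1.000e-01  1.000e-01 -1.048e+02]
time_s: 5.0
tool_pos: [0.5301, -0.1994, 0.0506]
tool_rot: [179.9, -0.0, 40.1]
force: [1.2, -3.4, -0.5]
grip_width: 0.0311
t 5.05 pos [ 0.5301 -0.1994  0.0506] rot [ 1.7991e+02 -1.0000e-02  3.9860e+01] F [ 1.8 -3.8 -0.8] M [-0.63 -0.32 -0.01] w 31.0 q [ 40.   17.  -25.4 104.3   8.3  60.5 -38.7]
 -> t(mm) [  1.2  -1.4 -36.4]  r(deg) [ 0.1 -0.  29.9]
-1 144 min z [0.0684 0.0686 0.069  0.0712 0.0728 0.0731] median tool xy [ 0.0101 -0.0243 -0.0553]
1 181 min z [0.0686 0.0687 0.0692 0.0695 0.0702 0.0706] median tool xy [ 0.0093  0.0184 -0.0641]
-1 61 tool x pct [-0.006   0.0099  0.0123] tool y pct [-0.0319 -0.0258 -0.0183]
1 72 tool x pct [-0.0066  0.0095  0.013 ] tool y pct [0.0136 0.0171 0.0251]
tip_505.png
```

View pics/tip_505.png

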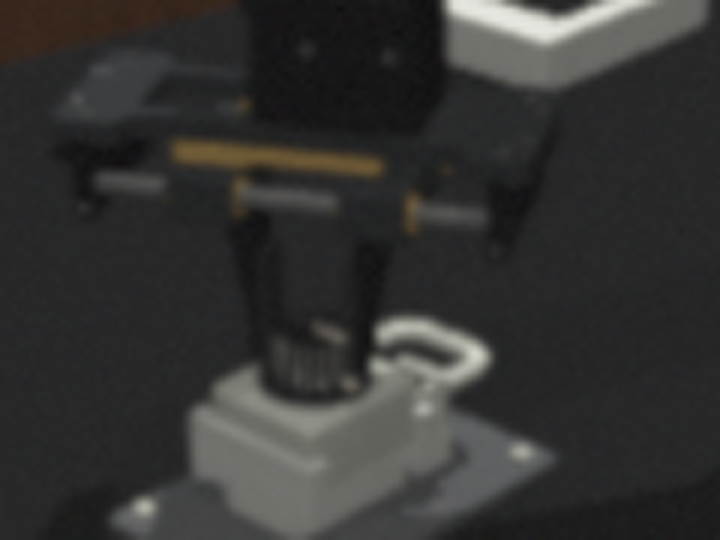

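The knob is held and the dial turned with it: the pointer tip is now at crop (348,385), moving towards the shackle. I turn the remaining 90°.

```bash
python3 -m pendant '[{"rx":0,"ry":0,"rz":-6,"tx":0,"ty":0,"tz":0,"jaw":20},{"rx":0,"ry":0,"rz":-6,"tx":0,"ty":0,"tz":0,"jaw":20},{"rx":0,"ry":0,"rz":-6,"tx":0,"ty":0,"tz":0,"jaw":20},{"rx":0,"ry":0,"rz":-6,"tx":0,"ty":0,"tz":0,"jaw":20},{"rx":0,"ry":0,"rz":-6,"tx":0,"ty":0,"tz":0,"jaw":20},{"rx":0,"ry":0,"rz":-6,"tx":0,"ty":0,"tz":0,"jaw":20},{"rx":0,"ry":0,"rz":-6,"tx":0,"ty":0,"tz":0,"jaw":20},{"rx":0,"ry":0,"rz":-6,"tx":0,"ty":0,"tz":0,"jaw":20},{"rx":0,"ry":0,"rz":-6,"tx":0,"ty":0,"tz":0,"jaw":20},{"rx":0,"ry":0,"rz":-6,"tx":0,"ty":0,"tz":0,"jaw":20},{"rx":0,"ry":0,"rz":-6,"tx":0,"ty":0,"tz":0,"jaw":20},{"rx":0,"ry":0,"rz":-6,"tx":0,"ty":0,"tz":0,"jaw":20},{"rx":0,"ry":0,"rz":-6,"tx":0,"ty":0,"tz":0,"jaw":20},{"rx":0,"ry":0,"rz":-6,"tx":0,"ty":0,"tz":0,"jaw":20},{"rx":0,"ry":0,"rz":-6,"tx":0,"ty":0,"tz":0,"jaw":20},{"rx":0,"ry":0,"rz":0,"tx":0,"ty":0,"tz":0,"jaw":20}]' 25
python3 tips.py|head -2; ls -t pics|head -1
python3 -m pendant '[{"rx":0,"ry":0,"rz":0,"tx":0,"ty":0,"tz":0,"jaw":35},{"rx":0,"ry":0,"rz":0,"tx":0,"ty":0,"tz":0,"jaw":45},{"rx":0,"ry":0,"rz":0,"tx":0,"ty":0,"tz":0,"jaw":50},{"rx":0,"ry":0,"rz":0,"tx":0,"ty":0,"tz":0,"jaw":50}]' 25
python3 tips.py|head -2; ls -t pics|head -1
```

```text
time_s: 6.38
tool_pos: [0.5304, -0.1994, 0.0506]
tool_rot: [180.0, 0.1, 130.0]
force: [3.7, -4.2, -0.3]
grip_width: 0.0313
t 6.43 pos [ 0.5304 -0.1994  0.0507] rot [1.7997e+02 1.1000e-01 1.2974e+02] F [ 3.6 -4.4 -1.1] M [-0.86 -0.71  0.05] w 31.3 q [ 51.4  19.4 -39.1 103.9  13.9  61.4  47. ]
 -> t(mm) [  1.6   1.  -36.3]  r(deg) [1.000e-01 0.000e+00 1.197e+02]
tip_643.png
time_s: 6.77
tool_pos: [0.5292, -0.1973, 0.0501]
tool_rot: [-180.0, -0.1, 130.0]
force: [-0.3, 0.1, -0.2]
grip_width: 0.0459
t 6.82 pos [ 0.5293 -0.1975  0.0501] rot [-1.7998e+02 -7.0000e-02  1.2998e+02] F [ 0.3 -1.2  0.2] M [ 0.01 -0.14  0.  ] w 47.4 q [ 51.3  19.4 -39.1 104.   13.8  61.5  47.1]
 -> t(mm) [ -0.4   0.5 -36.9]  r(deg) [-1.0e-01 -0.0e+00  1.2e+02]
tip_682.png
```

```bash
python3 -m pendant '[{"rx":0,"ry":0,"rz":0,"tx":0,"ty":0,"tz":-10,"jaw":50},{"rx":0,"ry":0,"rz":0,"tx":0,"ty":0,"tz":-20,"jaw":50},{"rx":0,"ry":0,"rz":0,"tx":0,"ty":0,"tz":-20,"jaw":50},{"rx":0,"ry":0,"rz":6,"tx":0,"ty":0,"tz":-10,"jaw":30},{"rx":0,"ry":0,"rz":6,"tx":0,"ty":0,"tz":0,"jaw":30},{"rx":0,"ry":0,"rz":6,"tx":0,"ty":0,"tz":0,"jaw":30},{"rx":0,"ry":0,"rz":6,"tx":0,"ty":0,"tz":0,"jaw":30},{"rx":0,"ry":0,"rz":6,"tx":0,"ty":0,"tz":0,"jaw":30},{"rx":0,"ry":0,"rz":0,"tx":0,"ty":-15,"tz":0,"jaw":30},{"rx":0,"ry":0,"rz":0,"tx":0,"ty":-20,"tz":0,"jaw":30},{"rx":0,"ry":0,"rz":0,"tx":0,"ty":-20,"tz":0,"jaw":30},{"rx":0,"ry":0,"rz":0,"tx":0,"ty":-18,"tz":0,"jaw":30},{"rx":0,"ry":0,"rz":0,"tx":0,"ty":-10,"tz":0,"jaw":30},{"rx":0,"ry":0,"rz":0,"tx":0,"ty":0,"tz":0,"jaw":30}]' 25
python3 - <<'E'
from h import *
go(*lk(-.083),.05,99.9)
t=Cam('top');t.crop(350,195,120,90,6,'pics/t7.png')
t=Cam('scene');t.crop(250,105,120,90,6,'pics/s7.png')
E
```

```text
time_s: 7.98
tool_pos: [0.4462, -0.2136, 0.1108]
tool_rot: [-179.9, 0.1, 99.9]
force: [0.6, -0.3, 0.4]
grip_width: 0.0304
t 7.98 pos [ 0.4462 -0.2136  0.1108] rot [-1.7993e+02  7.0000e-02  9.9860e+01] F [ 0.6 -0.3  0.4] M [-0.03 -0.08  0.04] w 30.4 q [ 56.2   5.2 -35.1 110.1   3.4  65.7  29.7]
 -> t(mm) [ 1.5  2.4 60.8]  r(deg) [-0.1  0.1 -0. ]
```

View pics/t7.png

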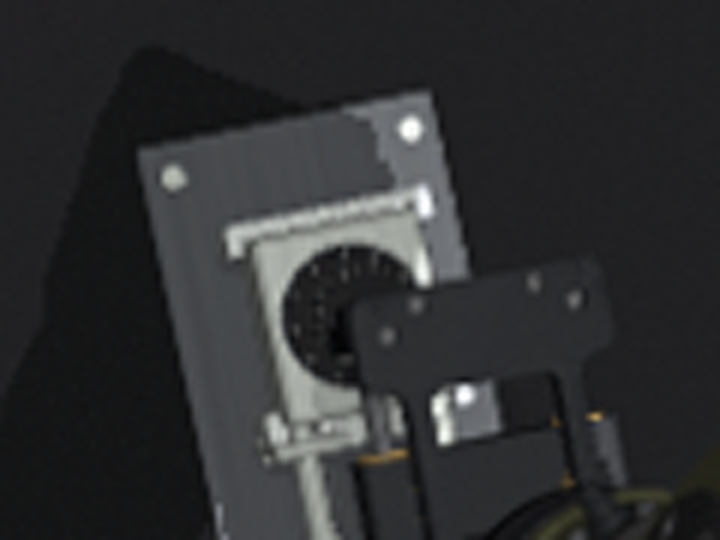

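View pics/s7.png

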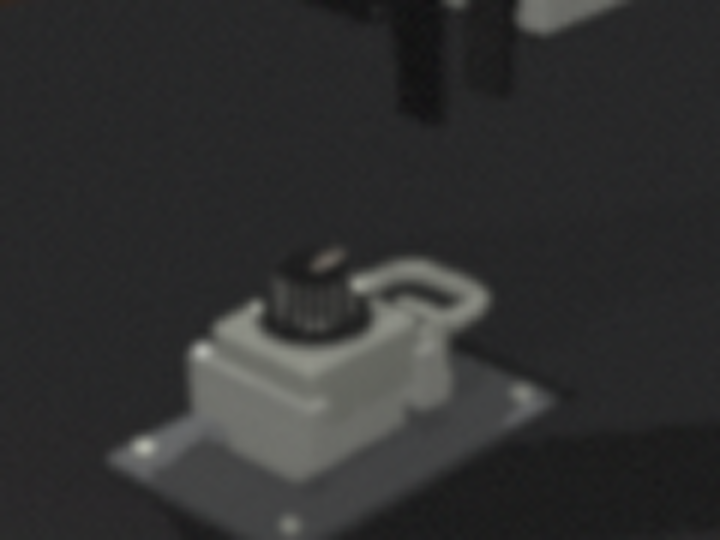

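The pointer line on the knob top at crop (328,260) points right and up, roughly along the lock's −x. I measure its angle by casting onto z=0.0895.

```bash
python3 - <<'E'
from h import *
s=Cam("scene"); c=s.img[143:155,294:312].astype(int); g=c.sum(2)
print(g[:, :])
ys,xs=np.nonzero(g>200); 
w=None
uv=np.c_[xs+294,ys+143].astype(float); k=(uv[:,0]<309)&(uv[:,1]<152); uv=uv[k]
P=s.plane(uv,.0895)[:,:2]; u,sv,vt=np.linalg.svd(P-P.mean(0)); 
d=P.mean(0)-C; print(uv.tolist()); print("mean offset",d,np.degrees(np.arctan2(d[1],d[0])),"axis",np.degrees(np.arctan2(vt[0,1],vt[0,0])),"sv",sv, "expect 189.9")
E
```

```text
[[118 120 124 121 121 118 117 118 117 118 122 115 124 116 115 120 125 120]
 [116 118 123 122 119 121 121 121 120 120 118 115 125 125 121 118 118 115]
 [123 116 117 118 117 117 116 122 115 124 126 127 132 125 117 123 116 119]
 [118 118 121 122 112 112 111 112 112 129 155 177 186 155 129 117 119 115]
 [120 115 126 111 100 101  99 105 131 188 233 245 224 173 130 117 114 121]
 [119 119 125 107  96  90  89 118 185 248 281 257 190 133 121 120 118 115]
 [121 121 108  93  83  79  91 130 204 232 212 168 118 106 132 135 145 165]
 [126 130 119 101  94  89  91 103 142 144 123 101  90 123 178 220 253 278]
 [125 155 159 140 105  95  90  93  96  95  96 103 112 150 248 356 384 386]
 [132 165 193 176 132 123 113 112 106 112 116 133 137 170 289 428 432 388]
 [134 164 203 198 157 159 142 140 133 143 142 158 157 164 241 324 334 312]
 [137 155 207 198 164 163 151 156 149 157 152 168 157 159 189 193 194 221]]
[[304.0, 147.0], [305.0, 147.0], [306.0, 147.0], [303.0, 148.0], [304.0, 148.0], [305.0, 148.0], [302.0, 149.0], [303.0, 149.0], [304.0, 149.0], [308.0, 151.0]]
mean offset [-8.92614654e-03  8.96748419e-05] 179.42440815855744 axis 69.32943322204659 sv [0.02064642 0.01199781] expect 189.9
```

```bash
python3 - <<'E'
from h import *
for i in range(2):
  s=Cam("scene"); g=s.img.astype(int).sum(2)
  ys,xs=np.mgrid[145:151,300:309]; w=np.clip(g[145:151,300:309]-125,0,None).astype(float); w[4:,5:]=0
  uv=np.c_[xs.ravel(),ys.ravel()].astype(float); w=w.ravel(); P=s.plane(uv,.0895)[:,:2]
  m=(P*w[:,None]).sum(0)/w.sum(); cov=((P-m).T*w)@(P-m)/w.sum(); ev,V=np.linalg.eigh(cov)
  print(m-C, "axis",np.degrees(np.arctan2(V[1,1],V[0,1]))%180, np.sqrt(ev))
for dd in(-30,0,30):
  a=np.radians(189.9+dd); print(dd,s.proj([[C[0]+r*np.cos(a),C[1]+r*np.sin(a),.0895] for r in(.002,.014)]).round(1).tolist())
E
```

```text
[-0.0106801  -0.00291162] axis 28.73796744051762 [0.002687   0.00582806]
[-0.01070255 -0.00291537] axis 28.736510569448427 [0.00268077 0.00587066]
-30 [[302.2, 149.2], [306.9, 148.5]]
0 [[302.0, 149.0], [305.4, 147.4]]
30 [[301.6, 148.9], [302.9, 146.8]]
```

The centroid direction is 195° against the 189.9° expected, where a notch off would give 160° or 220°. The axis angle of 29° is stretched by the oblique blur, so I give it less weight. The gentle pull will be the real test. I lower over the bow in stages, after measuring the tips.

```bash
cat > tip2.py <<'E'
from h import *
import sys
s=Cam("scene"); s.crop(250,95,120,90,6,"pics/u_%d.png"%round(env.get_obs()["time_s"]*100))
o=env.get_obs();R=Ro.from_euler("xyz",o["tool_rot"],degrees=True);w=o["grip_width"]/2
ys,xs=np.mgrid[20:250,200:440]; uv=np.c_[xs.ravel(),ys.ravel()]; P=s.depth(uv); Q=R.inv().apply(P-o["tool_pos"])
dark=s.img[uv[:,1],uv[:,0]].max(1)<65
for sg in(-1,1):
    m=(sg*Q[:,1]>w-.006)&(sg*Q[:,1]<w+.02)&(abs(Q[:,0])<.016)&(Q[:,2]>-.075)&(Q[:,2]<.02)&(P[:,2]>.015)&dark
    if m.sum()>20: print(sg,m.sum(),"tip tool-z",np.sort(Q[m][:,2])[-8:].round(3),"world z",np.percentile(P[m][:,2],2).round(4),"x pct",np.percentile(Q[m][:,0],[3,50,97]).round(4),"y pct",np.percentile(Q[m][:,1],[3,50,97]).round(4))
E
python3 tip2.py
python3 -m pendant '[{"rx":0,"ry":0,"rz":0,"tx":1.5,"ty":2,"tz":15,"jaw":30},{"rx":0,"ry":0,"rz":0,"tx":0,"ty":0,"tz":20,"jaw":30},{"rx":0,"ry":0,"rz":0,"tx":0,"ty":0,"tz":20,"jaw":30},{"rx":0,"ry":0,"rz":0,"tx":0,"ty":0,"tz":10,"jaw":30},{"rx":0,"ry":0,"rz":0,"tx":0,"ty":0,"tz":0,"jaw":30},{"rx":0,"ry":0,"rz":0,"tx":0,"ty":0,"tz":0,"jaw":30}]' 25
python3 tip2.py;ls -t pics|head -1
python3 -c "
from h import *
go(*lk(-.083),.05,99.9)"
```

```text
-1 167 tip tool-z [-0.027 -0.026 -0.026 -0.025 -0.025 -0.024 -0.024 -0.024] world z 0.1355 x pct [-0.0063  0.0073  0.014 ] y pct [-0.0252 -0.0172 -0.0144]
1 161 tip tool-z [-0.028 -0.027 -0.026 -0.026 -0.026 -0.026 -0.025 -0.024] world z 0.1366 x pct [-0.0078  0.0061  0.0138] y pct [0.0155 0.024  0.0288]
time_s: 8.78
tool_pos: [0.4499, -0.2105, 0.0452]
tool_rot: [-180.0, -0.1, 100.0]
force: [0.1, -0.1, 1.0]
grip_width: 0.0302
-1 152 tip tool-z [-0.026 -0.026 -0.026 -0.025 -0.025 -0.025 -0.024 -0.024] world z 0.0714 x pct [-0.0055  0.009   0.0143] y pct [-0.0278 -0.0175 -0.0143]
1 140 tip tool-z [-0.028 -0.027 -0.027 -0.027 -0.026 -0.026 -0.026 -0.024] world z 0.0719 x pct [-0.0077  0.007   0.0145] y pct [0.015  0.0234 0.0295]
u_883.png
t 8.83 pos [ 0.4505 -0.2109  0.046 ] rot [1.7995e+02 1.0000e-02 1.0002e+02] F [-0.5  0.2  0.1] M [ 0.01 -0.11  0.02] w 29.9 q [ 54.7  10.3 -35.  113.5   6.9  58.2  26.5]
 -> t(mm) [-0.4 -2.3 -4. ]  r(deg) [0.  0.  0.1]
```

View pics/u_883.png

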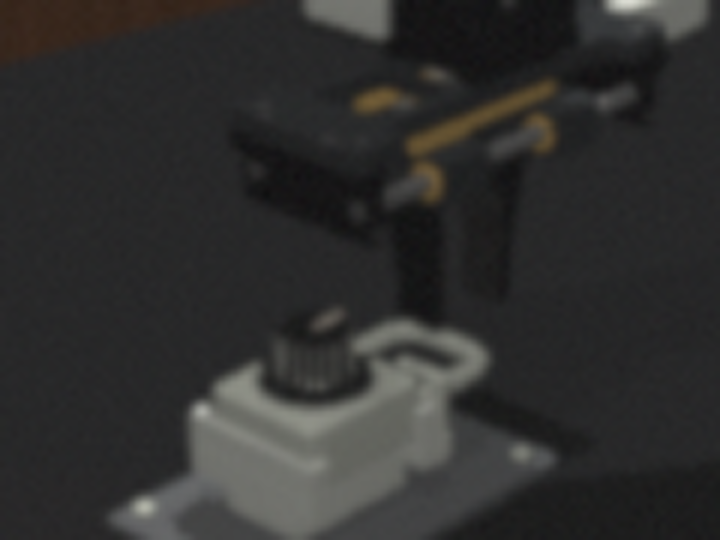

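The inner finger at crop (425,320) lines up over the U opening at (425,355), and the tips are about 15 mm above the bar. I go down in two steps, watching the force.

```bash
python3 -m pendant '[{"rx":0,"ry":0,"rz":0,"tx":0,"ty":-1.5,"tz":4,"jaw":30},{"rx":0,"ry":0,"rz":0,"tx":0,"ty":0,"tz":5,"jaw":30},{"rx":0,"ry":0,"rz":0,"tx":0,"ty":0,"tz":5,"jaw":30},{"rx":0,"ry":0,"rz":0,"tx":0,"ty":0,"tz":4,"jaw":30},{"rx":0,"ry":0,"rz":0,"tx":0,"ty":0,"tz":0,"jaw":30}]' 25
python3 tip2.py
python3 -m pendant '[{"rx":0,"ry":0,"rz":0,"tx":0,"ty":0,"tz":4,"jaw":30},{"rx":0,"ry":0,"rz":0,"tx":0,"ty":0,"tz":4,"jaw":30},{"rx":0,"ry":0,"rz":0,"tx":0,"ty":0,"tz":2,"jaw":30},{"rx":0,"ry":0,"rz":0,"tx":0,"ty":0,"tz":0,"jaw":30}]' 25
python3 tip2.py;ls -t pics|head -1
python3 -c "
from h import *
go(*lk(-.083),.05,99.9)"
```

```text
time_s: 9.25
tool_pos: [0.4475, -0.2109, 0.0265]
tool_rot: [-179.9, -0.1, 100.0]
force: [-0.7, -0.3, -0.4]
grip_width: 0.0299
-1 148 tip tool-z [-0.026 -0.026 -0.025 -0.024 -0.024 -0.024 -0.023 -0.023] world z 0.0509 x pct [-0.0076  0.0077  0.0142] y pct [-0.0254 -0.017  -0.0147]
1 137 tip tool-z [-0.029 -0.029 -0.029 -0.028 -0.028 -0.026 -0.026 -0.024] world z 0.0542 x pct [-0.0072  0.0086  0.0134] y pct [0.0137 0.0234 0.029 ]
time_s: 9.63
tool_pos: [0.4477, -0.211, 0.0167]
tool_rot: [-180.0, -0.0, 100.0]
force: [-0.1, 0.1, 0.7]
grip_width: 0.0297
-1 130 tip tool-z [-0.03  -0.03  -0.028 -0.027 -0.027 -0.026 -0.025 -0.022] world z 0.0437 x pct [-0.0068  0.0086  0.0144] y pct [-0.0264 -0.0173 -0.0143]
1 108 tip tool-z [-0.039 -0.038 -0.038 -0.037 -0.037 -0.037 -0.035 -0.034] world z 0.0537 x pct [-0.0081  0.0073  0.0146] y pct [0.0147 0.0241 0.0295]
u_968.png
t 9.68 pos [ 0.4479 -0.211   0.017 ] rot [-1.7997e+02 -2.0000e-02  1.0000e+02] F [-0.6  0.1 -0.4] M [-0.03 -0.14  0.01] w 30.0 q [ 54.1  12.5 -34.6 115.1   8.6  54.9  25.2]
 -> t(mm) [ -0.8   0.2 -33. ]  r(deg) [-0.  -0.   0.1]
```

View pics/u_968.png

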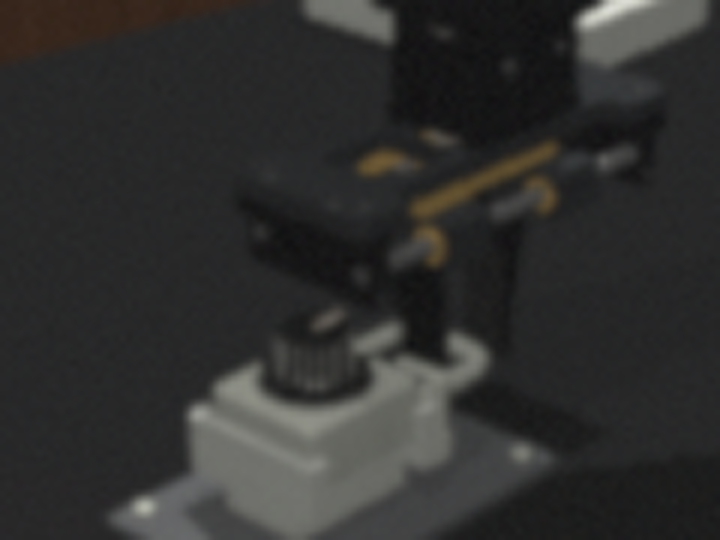

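```bash
python3 -m pendant '[{"rx":0,"ry":0,"rz":0,"tx":0,"ty":0,"tz":1,"jaw":20},{"rx":0,"ry":0,"rz":0,"tx":0,"ty":0,"tz":0,"jaw":12},{"rx":0,"ry":0,"rz":0,"tx":0,"ty":0,"tz":0,"jaw":4},{"rx":0,"ry":0,"rz":0,"tx":0,"ty":0,"tz":0,"jaw":4},{"rx":0,"ry":0,"rz":0,"tx":0,"ty":0,"tz":0,"jaw":4},{"rx":0,"ry":0,"rz":0,"tx":0,"ty":0,"tz":0,"jaw":4}]' 25
```

```text
time_s: 10.18
tool_pos: [0.448, -0.2112, 0.0164]
tool_rot: [-180.0, 0.0, 100.0]
force: [-0.9, 0.2, 0.9]
grip_width: 0.0081
```

The inner finger is inside the U at crop (430,340) and the other is outside. The jaws closed to 8.1 mm, and the knob also read 0.7 mm under, so this is the 9 mm rod. I test the pull gently.

```bash
python3 -m pendant '[{"rx":0,"ry":0,"rz":0,"tx":0,"ty":-2,"tz":0,"jaw":4},{"rx":0,"ry":0,"rz":0,"tx":0,"ty":-2,"tz":0,"jaw":4},{"rx":0,"ry":0,"rz":0,"tx":0,"ty":-2,"tz":0,"jaw":4},{"rx":0,"ry":0,"rz":0,"tx":0,"ty":0,"tz":0,"jaw":4}]' 30
```

```text
time_s: 10.52
tool_pos: [0.4423, -0.2121, 0.0165]
tool_rot: [180.0, 0.0, 100.0]
force: [1.1, 0.6, -1.0]
grip_width: 0.0079
```

```bash
python3 -m pendant '[{"rx":0,"ry":0,"rz":0,"tx":0,"ty":-3,"tz":0,"jaw":4},{"rx":0,"ry":0,"rz":0,"tx":0,"ty":-3,"tz":0,"jaw":4},{"rx":0,"ry":0,"rz":0,"tx":0,"ty":-3,"tz":0,"jaw":4},{"rx":0,"ry":0,"rz":0,"tx":0,"ty":-3,"tz":0,"jaw":4},{"rx":0,"ry":0,"rz":0,"tx":0,"ty":-3,"tz":0,"jaw":4},{"rx":0,"ry":0,"rz":0,"tx":0,"ty":-2,"tz":0,"jaw":4},{"rx":0,"ry":0,"rz":0,"tx":0,"ty":0,"tz":0,"jaw":4},{"rx":0,"ry":0,"rz":0,"tx":0,"ty":0,"tz":0,"jaw":4}]' 30
python3 -m pendant '[{"rx":0,"ry":0,"rz":0,"tx":0,"ty":-1,"tz":0,"jaw":4},{"rx":0,"ry":0,"rz":0,"tx":0,"ty":-1,"tz":0,"jaw":4},{"rx":0,"ry":0,"rz":0,"tx":0,"ty":0,"tz":0,"jaw":4},{"rx":0,"ry":0,"rz":0,"tx":0,"ty":0,"tz":0,"jaw":4}]' 30
python3 tip2.py;ls -t pics|head -1
```

```text
time_s: 11.18
tool_pos: [0.4247, -0.2155, 0.0164]
tool_rot: [-179.9, 0.0, 100.0]
force: [0.1, 0.8, 2.4]
grip_width: 0.008
time_s: 11.52
tool_pos: [0.4237, -0.2156, 0.0164]
tool_rot: [180.0, 0.0, 100.0]
force: [1.1, 0.2, -0.5]
grip_width: 0.0082
-1 72 tip tool-z [-0.041 -0.041 -0.04  -0.038 -0.038 -0.037 -0.034 -0.031] world z 0.0517 x pct [0.0053 0.0108 0.0138] y pct [-0.0186 -0.0083 -0.0029]
1 123 tip tool-z [-0.03  -0.029 -0.028 -0.028 -0.028 -0.026 -0.026 -0.025] world z 0.0436 x pct [-0.0077  0.0056  0.0136] y pct [0.0035 0.013  0.018 ]
u_1157.png
```

```bash
python3 -m pendant '[{"rx":0,"ry":0,"rz":0,"tx":0,"ty":-1,"tz":0,"jaw":4},{"rx":0,"ry":0,"rz":0,"tx":0,"ty":-1,"tz":0,"jaw":4},{"rx":0,"ry":0,"rz":0,"tx":0,"ty":0,"tz":0,"jaw":4}]' 30
```

```text
time_s: 11.82
tool_pos: [0.4236, -0.2157, 0.0166]
tool_rot: [179.8, 0.1, 100.0]
force: [6.9, 0.9, -3.1]
grip_width: 0.0078
```

View pics/u_1157.png

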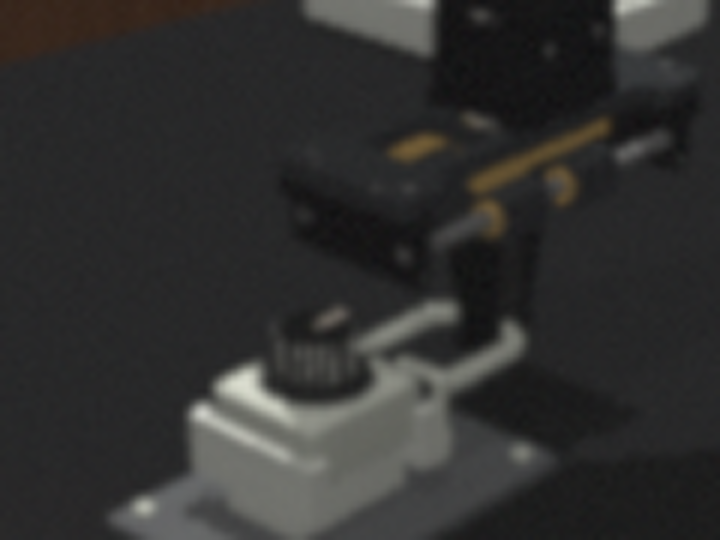

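The image shows the shackle drawn well out, with the U end at crop (515,340), and the force rose to 7 N with no further motion, so it is at its stop. I release, rise, move over the lock and turn to the body-grasp yaw.

```bash
python3 -m pendant '[{"rx":0,"ry":0,"rz":0,"tx":0,"ty":1.5,"tz":0,"jaw":4},{"rx":0,"ry":0,"rz":0,"tx":0,"ty":0,"tz":0,"jaw":20},{"rx":0,"ry":0,"rz":0,"tx":0,"ty":0,"tz":0,"jaw":26},{"rx":0,"ry":0,"rz":0,"tx":0,"ty":0,"tz":0,"jaw":26},{"rx":0,"ry":0,"rz":0,"tx":0,"ty":0,"tz":-10,"jaw":26},{"rx":0,"ry":0,"rz":0,"tx":0,"ty":0,"tz":-15,"jaw":26},{"rx":0,"ry":0,"rz":0,"tx":0,"ty":0,"tz":-20,"jaw":26},{"rx":0,"ry":0,"rz":0,"tx":0,"ty":0,"tz":-20,"jaw":26},{"rx":0,"ry":0,"rz":0,"tx":0,"ty":0,"tz":-20,"jaw":40},{"rx":0,"ry":0,"rz":0,"tx":0,"ty":20,"tz":0,"jaw":60},{"rx":0,"ry":0,"rz":0,"tx":0,"ty":25,"tz":0,"jaw":87},{"rx":0,"ry":0,"rz":0,"tx":0,"ty":25,"tz":0,"jaw":87},{"rx":0,"ry":0,"rz":0,"tx":0,"ty":25,"tz":0,"jaw":87},{"rx":0,"ry":0,"rz":0,"tx":0,"ty":11,"tz":0,"jaw":87}]' 25
python3 -m pendant '[{"rx":0,"ry":0,"rz":6,"tx":0,"ty":0,"tz":0,"jaw":87},{"rx":0,"ry":0,"rz":6,"tx":0,"ty":0,"tz":0,"jaw":87},{"rx":0,"ry":0,"rz":6,"tx":0,"ty":0,"tz":0,"jaw":87},{"rx":0,"ry":0,"rz":6,"tx":0,"ty":0,"tz":0,"jaw":87},{"rx":0,"ry":0,"rz":6,"tx":0,"ty":0,"tz":0,"jaw":87},{"rx":0,"ry":0,"rz":6,"tx":0,"ty":0,"tz":0,"jaw":87},{"rx":0,"ry":0,"rz":6,"tx":0,"ty":0,"tz":0,"jaw":87},{"rx":0,"ry":0,"rz":6,"tx":0,"ty":0,"tz":0,"jaw":87},{"rx":0,"ry":0,"rz":6,"tx":0,"ty":0,"tz":0,"jaw":87},{"rx":0,"ry":0,"rz":6,"tx":0,"ty":0,"tz":0,"jaw":87},{"rx":0,"ry":0,"rz":6,"tx":0,"ty":0,"tz":0,"jaw":87},{"rx":0,"ry":0,"rz":6,"tx":0,"ty":0,"tz":0,"jaw":87},{"rx":0,"ry":0,"rz":6,"tx":0,"ty":0,"tz":0,"jaw":87},{"rx":0,"ry":0,"rz":6,"tx":0,"ty":0,"tz":0,"jaw":87},{"rx":0,"ry":0,"rz":6,"tx":0,"ty":0,"tz":0,"jaw":87},{"rx":0,"ry":0,"rz":0,"tx":0,"ty":0,"tz":0,"jaw":87}]' 25
python3 tip2.py;ls -t pics|head -1
python3 -c "
from h import *
go(*C,.05,9.9)"
```

```text
time_s: 12.98
tool_pos: [0.5299, -0.1962, 0.1021]
tool_rot: [179.9, -0.0, 100.1]
force: [0.3, -0.5, 1.6]
grip_width: 0.0582
time_s: 14.32
tool_pos: [0.5266, -0.1976, 0.1017]
tool_rot: [180.0, 0.1, 9.8]
force: [0.8, 0.5, -0.2]
grip_width: 0.087
-1 178 tip tool-z [-0.026 -0.026 -0.026 -0.026 -0.025 -0.025 -0.025 -0.025] world z 0.1271 x pct [-0.0104  0.0054  0.0115] y pct [-0.0599 -0.0544 -0.045 ]
1 180 tip tool-z [-0.026 -0.026 -0.026 -0.024 -0.024 -0.024 -0.024 -0.024] world z 0.1258 x pct [-0.0098  0.0043  0.0107] y pct [0.0401 0.0433 0.0523]
u_1437.png
t 14.37 pos [ 0.5267 -0.1975  0.1017] rot [1.7999e+02 5.0000e-02 1.0100e+01] F [0.4 0.2 0.2] M [-0.01  0.02  0.02] w 86.9 q [ 40.4  13.5 -25.6 101.9   6.4  66.  -67.1]
 -> t(mm) [ 3.3  0.6 51.7]  r(deg) [0.  0.1 0.2]
```

```bash
python3 -m pendant '[{"rx":0,"ry":0,"rz":0,"tx":3,"ty":2.5,"tz":5,"jaw":87},{"rx":0,"ry":0,"rz":0,"tx":0,"ty":0,"tz":15,"jaw":87},{"rx":0,"ry":0,"rz":0,"tx":0,"ty":0,"tz":15,"jaw":87},{"rx":0,"ry":0,"rz":0,"tx":0,"ty":0,"tz":10,"jaw":87},{"rx":0,"ry":0,"rz":0,"tx":0,"ty":0,"tz":0,"jaw":87},{"rx":0,"ry":0,"rz":0,"tx":0,"ty":0,"tz":0,"jaw":87}]' 25
python3 tip2.py;ls -t pics|head -1
python3 -c "
from h import *
go(.5304,-.1995,.05,9.9)
t=Cam('top');t.crop(350,195,120,120,5,'pics/t9.png')"
```

```text
time_s: 14.87
tool_pos: [0.5304, -0.1991, 0.0558]
tool_rot: [-179.9, 0.1, 10.0]
force: [0.4, -1.0, 0.1]
grip_width: 0.0871
-1 151 tip tool-z [-0.028 -0.028 -0.027 -0.026 -0.025 -0.025 -0.025 -0.024] world z 0.0815 x pct [-0.0124  0.0032  0.011 ] y pct [-0.0611 -0.055  -0.047 ]
1 171 tip tool-z [-0.025 -0.025 -0.025 -0.024 -0.024 -0.024 -0.023 -0.023] world z 0.0806 x pct [-0.0101  0.0033  0.0101] y pct [0.0399 0.0432 0.0522]
u_1492.png
t 14.92 pos [ 0.531  -0.1992  0.0565] rot [-1.800e+02 -1.000e-02  1.004e+01] F [-0.2 -0.5 -0.2] M [0.04 0.   0.02] w 86.8 q [ 39.8  16.7 -25.3 103.8   8.   61.2 -68.3]
 -> t(mm) [-0.7  0.2  6.5]  r(deg) [-0.  -0.   0.1]
```

View pics/t9.png

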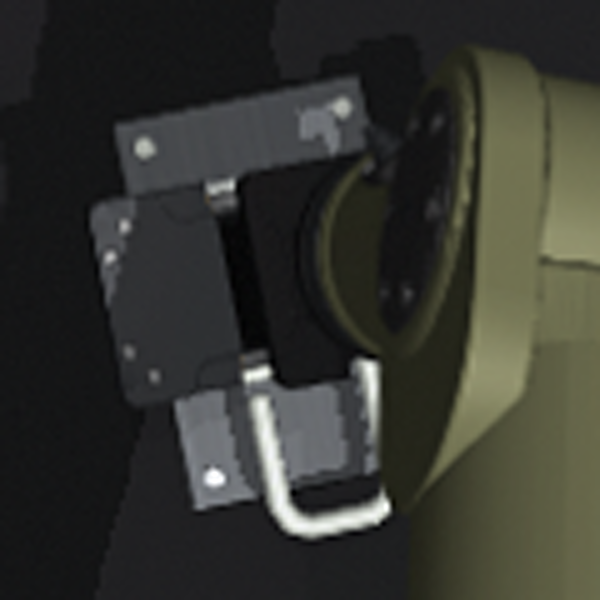

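```bash
cd pics; cp $(ls -t u_*|head -1) ulast1.png
```

```text
(no output)
```

View pics/ulast1.png

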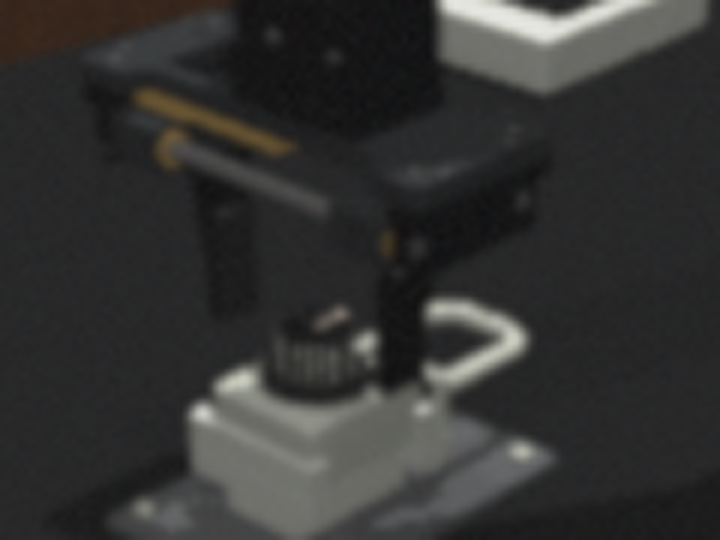

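The shackle is clearly out: in the top view its U end is at (340,520), past the plate edge. The fingers straddle the body, with the near tip at scene crop (400,385). I lower to the body in two slow calls.

```bash
python3 -m pendant '[{"rx":0,"ry":0,"rz":0,"tx":0,"ty":0,"tz":5,"jaw":87},{"rx":0,"ry":0,"rz":0,"tx":0,"ty":0,"tz":7,"jaw":87},{"rx":0,"ry":0,"rz":0,"tx":0,"ty":0,"tz":7,"jaw":87},{"rx":0,"ry":0,"rz":0,"tx":0,"ty":0,"tz":5,"jaw":87},{"rx":0,"ry":0,"rz":0,"tx":0,"ty":0,"tz":0,"jaw":87}]' 25
python3 -m pendant '[{"rx":0,"ry":0,"rz":0,"tx":0,"ty":0,"tz":5,"jaw":87},{"rx":0,"ry":0,"rz":0,"tx":0,"ty":0,"tz":5,"jaw":87},{"rx":0,"ry":0,"rz":0,"tx":0,"ty":0,"tz":5,"jaw":87},{"rx":0,"ry":0,"rz":0,"tx":0,"ty":0,"tz":4,"jaw":87},{"rx":0,"ry":0,"rz":0,"tx":0,"ty":0,"tz":0,"jaw":87}]' 25
python3 tip2.py;cp pics/$(cd pics;ls -t u_*|head -1) pics/ulast2.png
```

```text
time_s: 15.38
tool_pos: [0.5296, -0.1988, 0.0307]
tool_rot: [-179.9, 0.1, 10.0]
force: [-0.9, -0.3, -0.5]
grip_width: 0.0867
time_s: 15.8
tool_pos: [0.5301, -0.1989, 0.0122]
tool_rot: [-179.9, 0.1, 10.0]
force: [0.4, 0.2, 0.7]
grip_width: 0.0871
-1 138 tip tool-z [-0.027 -0.027 -0.026 -0.026 -0.025 -0.025 -0.024 -0.024] world z 0.0376 x pct [-0.0117  0.003   0.0112] y pct [-0.0604 -0.055  -0.0499]
1 107 tip tool-z [-0.045 -0.045 -0.044 -0.044 -0.043 -0.041 -0.04  -0.036] world z 0.0543 x pct [-0.0088  0.0047  0.011 ] y pct [0.04   0.0431 0.0533]
```

View pics/ulast2.png

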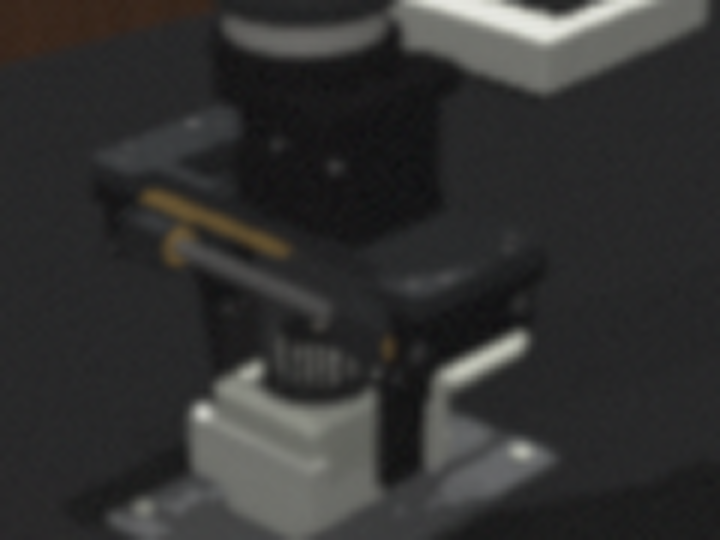

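```bash
python3 -m pendant '[{"rx":0,"ry":0,"rz":0,"tx":0,"ty":0,"tz":2,"jaw":75},{"rx":0,"ry":0,"rz":0,"tx":0,"ty":0,"tz":0,"jaw":66},{"rx":0,"ry":0,"rz":0,"tx":0,"ty":0,"tz":0,"jaw":60},{"rx":0,"ry":0,"rz":0,"tx":0,"ty":0,"tz":0,"jaw":54},{"rx":0,"ry":0,"rz":0,"tx":0,"ty":0,"tz":0,"jaw":48},{"rx":0,"ry":0,"rz":0,"tx":0,"ty":0,"tz":0,"jaw":48},{"rx":0,"ry":0,"rz":0,"tx":0,"ty":0,"tz":0,"jaw":48}]' 45
python3 -c "
from h import *
go(.5304,-.1995,.05,9.9)"
```

```text
time_s: 16.43
tool_pos: [0.531, -0.1993, 0.0115]
tool_rot: [180.0, -0.0, 10.0]
force: [1.2, -0.4, 1.2]
grip_width: 0.0595
t 16.43 pos [ 0.531  -0.1993  0.0115] rot [ 1.7998e+02 -1.0000e-02  1.0000e+01] F [ 1.2 -0.4  1.2] M [ 0.05 -0.01  0.09] w 59.5 q [ 39.1  19.8 -24.7 105.8   9.8  56.4 -69.7]
 -> t(mm) [ -0.6   0.2 -38.5]  r(deg) [ 0.  -0.   0.1]
```

The jaws stopped at 59.5 mm on the 60 mm body. I lift straight up.

```bash
python3 -m pendant '[{"rx":0,"ry":0,"rz":0,"tx":0,"ty":0,"tz":-2,"jaw":48},{"rx":0,"ry":0,"rz":0,"tx":0,"ty":0,"tz":-3,"jaw":48},{"rx":0,"ry":0,"rz":0,"tx":0,"ty":0,"tz":-4,"jaw":48},{"rx":0,"ry":0,"rz":0,"tx":0,"ty":0,"tz":-5,"jaw":48},{"rx":0,"ry":0,"rz":0,"tx":0,"ty":0,"tz":-5,"jaw":48},{"rx":0,"ry":0,"rz":0,"tx":0,"ty":0,"tz":-5,"jaw":48},{"rx":0,"ry":0,"rz":0,"tx":0,"ty":0,"tz":-5,"jaw":48},{"rx":0,"ry":0,"rz":0,"tx":0,"ty":0,"tz":-5,"jaw":48},{"rx":0,"ry":0,"rz":0,"tx":0,"ty":0,"tz":-5,"jaw":48},{"rx":0,"ry":0,"rz":0,"tx":0,"ty":0,"tz":0,"jaw":48}]' 45
python3 tip2.py;cp pics/$(cd pics;ls -t u_*|head -1) pics/ulast3.png
```

```text
time_s: 17.27
tool_pos: [0.5315, -0.1993, 0.0517]
tool_rot: [179.9, -0.1, 10.0]
force: [1.2, -0.6, -6.7]
grip_width: 0.0596
-1 135 tip tool-z [-0.029 -0.029 -0.029 -0.029 -0.029 -0.029 -0.028 -0.027] world z 0.0798 x pct [-0.0099  0.0048  0.0117] y pct [-0.0461 -0.0407 -0.033 ]
1 78 tip tool-z [-0.055 -0.054 -0.054 -0.054 -0.053 -0.053 -0.052 -0.05 ] world z 0.1035 x pct [-0.0083  0.0052  0.011 ] y pct [0.0266 0.0305 0.0404]
```

View pics/ulast3.png

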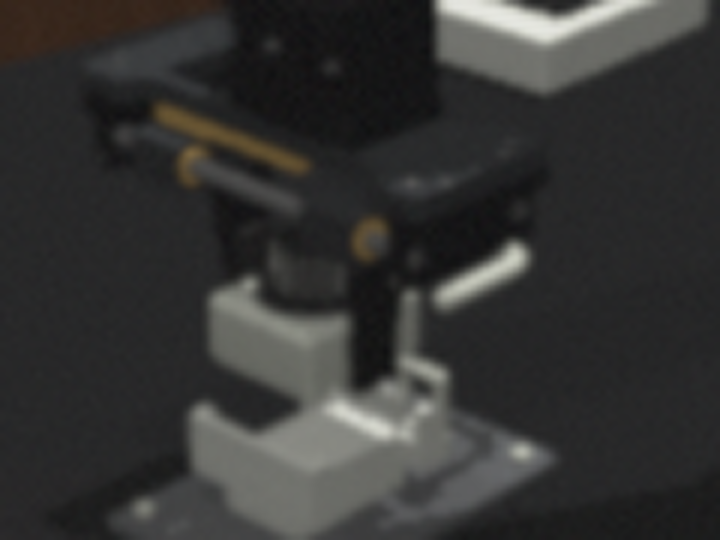

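The lock is off the stand and level, with its shackle open at crop (480,280), and the wrist reads 6.7 N (about 0.65 kg). I raise it 100 mm, then carry it across to the pad.

```bash
python3 -m pendant '[{"rx":0,"ry":0,"rz":0,"tx":0,"ty":0,"tz":-6,"jaw":48},{"rx":0,"ry":0,"rz":0,"tx":0,"ty":0,"tz":-12,"jaw":48},{"rx":0,"ry":0,"rz":0,"tx":0,"ty":0,"tz":-16,"jaw":48},{"rx":0,"ry":0,"rz":0,"tx":0,"ty":0,"tz":-16,"jaw":48},{"rx":0,"ry":0,"rz":0,"tx":0,"ty":0,"tz":-16,"jaw":48},{"rx":0,"ry":0,"rz":0,"tx":0,"ty":0,"tz":-16,"jaw":48},{"rx":0,"ry":0,"rz":0,"tx":0,"ty":0,"tz":-12,"jaw":48},{"rx":0,"ry":0,"rz":0,"tx":0,"ty":0,"tz":-6,"jaw":48},{"rx":0,"ry":0,"rz":0,"tx":0,"ty":0,"tz":0,"jaw":48}]' 45
python3 -m pendant '[{"rx":0,"ry":0,"rz":0,"tx":2,"ty":-6,"tz":0,"jaw":48},{"rx":0,"ry":0,"rz":0,"tx":4,"ty":-14,"tz":0,"jaw":48},{"rx":0,"ry":0,"rz":0,"tx":6.5,"ty":-22,"tz":0,"jaw":48},{"rx":0,"ry":0,"rz":0,"tx":6.5,"ty":-22,"tz":0,"jaw":48},{"rx":0,"ry":0,"rz":0,"tx":6.5,"ty":-22,"tz":0,"jaw":48},{"rx":0,"ry":0,"rz":0,"tx":6.5,"ty":-22,"tz":0,"jaw":48},{"rx":0,"ry":0,"rz":0,"tx":6.5,"ty":-22,"tz":0,"jaw":48},{"rx":0,"ry":0,"rz":0,"tx":6.5,"ty":-22,"tz":0,"jaw":48},{"rx":0,"ry":0,"rz":0,"tx":6.5,"ty":-22,"tz":0,"jaw":48},{"rx":0,"ry":0,"rz":0,"tx":6.5,"ty":-22,"tz":0,"jaw":48},{"rx":0,"ry":0,"rz":0,"tx":6.5,"ty":-22,"tz":0,"jaw":48},{"rx":0,"ry":0,"rz":0,"tx":6.5,"ty":-22,"tz":0,"jaw":48},{"rx":0,"ry":0,"rz":0,"tx":6.5,"ty":-22,"tz":0,"jaw":48},{"rx":0,"ry":0,"rz":0,"tx":6.5,"ty":-22,"tz":0,"jaw":48},{"rx":0,"ry":0,"rz":0,"tx":6.5,"ty":-22,"tz":0,"jaw":48},{"rx":0,"ry":0,"rz":0,"tx":6.5,"ty":-22,"tz":0,"jaw":48},{"rx":0,"ry":0,"rz":0,"tx":6.5,"ty":-22,"tz":0,"jaw":48},{"rx":0,"ry":0,"rz":0,"tx":5,"ty":-17,"tz":0,"jaw":48},{"rx":0,"ry":0,"rz":0,"tx":2,"ty":-9,"tz":0,"jaw":48},{"rx":0,"ry":0,"rz":0,"tx":0,"ty":0,"tz":0,"jaw":48}]' 45
python3 -m pendant '[{"rx":0,"ry":0,"rz":0,"tx":0,"ty":0,"tz":0,"jaw":48},{"rx":0,"ry":0,"rz":0,"tx":0,"ty":0,"tz":0,"jaw":48},{"rx":0,"ry":0,"rz":0,"tx":0,"ty":0,"tz":0,"jaw":48}]' 45
python3 - <<'E'
from h import *
go(.5748,.1901,.15,9.9)
s=Cam("scene");cv2.imwrite("pics/s20.png",s.img[:,:,::-1])
t=Cam("top");cv2.imwrite("pics/t20.png",t.img[:,:,::-1])
E
```

```text
time_s: 18.07
tool_pos: [0.5319, -0.1995, 0.1524]
tool_rot: [179.9, -0.2, 10.0]
force: [0.2, -0.5, -5.8]
grip_width: 0.0599
time_s: 19.73
tool_pos: [0.5724, 0.1948, 0.1495]
tool_rot: [-179.9, 0.1, 10.3]
force: [0.6, 0.4, -6.6]
grip_width: 0.0596
time_s: 19.98
tool_pos: [0.5746, 0.1881, 0.15]
tool_rot: [179.9, 0.0, 9.8]
force: [-0.5, -0.2, -6.8]
grip_width: 0.0597
t 19.98 pos [0.5746 0.1881 0.15  ] rot [1.7992e+02 4.0000e-02 9.8400e+00] F [-0.5 -0.2 -6.8] M [-0.04 -0.06 -0.05] w 59.7 q [  11.3   18.6  -38.8   92.5   12.1   73.3 -109.8]
 -> t(mm) [ 0.5 -1.9 -0. ]  r(deg) [ 0.1  0.  -0.1]
```

View pics/s20.png

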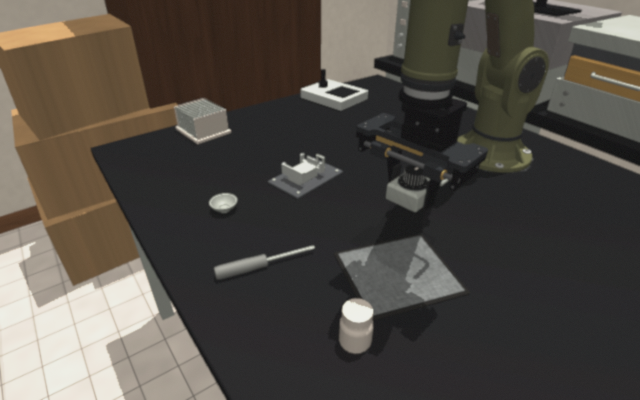

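View pics/t20.png

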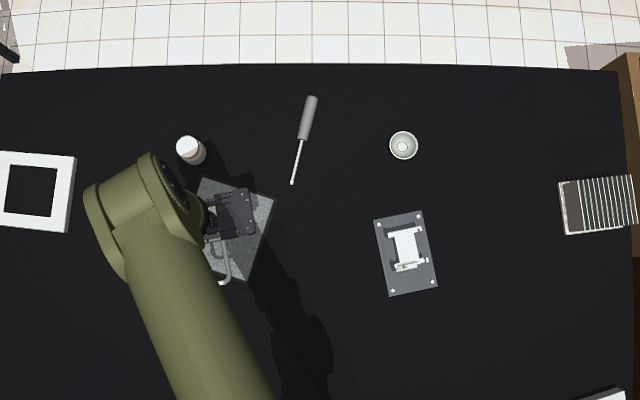

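The stand is empty and the lock hangs under the gripper at scene (408,192), with the shackle visible out at top-view (225,265). The bystanders are at the same pixels as at the start. I measure the lock's position and tilt.

```bash
python3 - <<'E'
from h import *
s=Cam("scene"); ys,xs=np.mgrid[160:215,380:440]; uv=np.c_[xs.ravel(),ys.ravel()]; P=s.depth(uv); b=s.img[uv[:,1],uv[:,0]].min(1)>75
m=b&(P[:,2]>.1)&(abs(P[:,1]-.19)<.09); p=P[m]; print(m.sum(),p.min(0).round(3),p.max(0).round(3),p.mean(0).round(3))
hi=np.percentile(p[:,2],97);q=p[p[:,2]>hi-.003];print("top z",hi,"bottom z",np.percentile(p[:,2],3))
t=Cam("top"); ys,xs=np.mgrid[235:292,205:240]; uv=np.c_[xs.ravel(),ys.ravel()]; P=t.depth(uv); b=t.img[uv[:,1],uv[:,0]].min(1)>130
m=b&(P[:,2]>.1); p=P[m]; print("shackle",m.sum(),p.min(0).round(3),p.max(0).round(3))
o=env.get_obs(); a=np.radians(9.9); i=np.argmin(p[:,0])
print("bow dist from tool along -x:", ((o["tool_pos"][:2]-p[:,:2])@[np.cos(a),np.sin(a)]).max())
print(o["joint_velocities"].round(2))
E
```

```text
764 [0.541 0.158 0.176] [0.61  0.226 0.263] [0.599 0.2   0.197]
top z 0.22958932630008633 bottom z 0.17839127845610492
shackle 94 [0.466 0.001 0.189] [0.547 0.188 1.078]
bow dist from tool along -x: 0.11260827261391361
[-0.21  0.02 -0.25 -0.12 -0.03 -0.03  0.02]
```

```bash
python3 -c "
from cell import env
print(env.sign_off()); o=env.get_obs(); print(o['time_s'],o['tool_pos'],o['force'],o['grip_width'])"
```

```text
the job is handed in; nothing more can be done
None
the job is handed in; nothing more can be done
```

The job is handed in at about 20 s of the 72 s allowed, with the open lock held in the gripper over the pad. `env.sign_off()` gives no verdict.

I turned the dial 120° counter-clockwise to the mark and pulled the shackle out about 24 mm, until it met its stop. I then gripped the body at 45 N, lifted it off the stand and carried it to the pad.

**Last checks before handing in:**
- **Lock position:** its centre was about 0.19 m above the bench. By tool pose it was about 2 mm from the pad's middle.
- **Level:** the tool was level to about 0.1°. I did not measure the lock's own tilt separately.
- **Grip:** the fingers were 59.7 mm apart on the 60 mm body, with a 6.8 N load on the wrist.
- **Shackle:** its outer edge was 112.6 mm from the tool axis, against 111.5 mm expected when fully open.
- **Bystanders:** the screwdriver, jar and dish looked to be at the same pixels as at the start. I did not measure how far they had moved.

**Checks that disagreed:**
- **Tool height:** the reported tool height was about 38–40 mm below where the camera showed the fingertips, throughout. I set heights by camera depth and contact instead.
- **Dial pointer:** after the turn, the oblique view gave 195° from the pointer line's centroid and 209° from its axis, where 190° was expected. I never got a clear top view of it. The shackle sliding freely showed that the dial was set.
- **Clicks:** I did not feel the clicks one by one. The turn relied on the measured starting notch and the 120° angle.

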